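Check weight onto the sprung balance

ROBOT

A 6-joint arm with a two-finger parallel gripper is mounted at the origin on the work surface. World frame = base frame: x ahead of the robot, y to its left, z up, the work surface at z = 0. Lengths are in m, angles in rad, forces in N, time in s.
With the tool pointing down it reaches from about 0.425 to 0.95 m from the base axis. Payload 14.7 kg.
Tool frame: the origin (TCP) lies at the very end of the fingers, on their centre line; the grasp point (between the pads) lies 19 mm behind it (manip.hold_point_z is the distance from the TCP to the grasp point, in m); z points along the fingers, y is the line along which they close (so a half turn about z gives the same grasp; the last joint's range is limited). The gripper opens to 85 mm and grips with 20 to 120 N. Pads are 22 mm wide; open, the fingers measure 114 mm over their backs; the gripper's body (76 mm by 85 mm) begins 54 mm behind the grasp point. The pads swing forward as they close: fully open they stand 13 mm farther back than shut.
Start: joints at [1.164, 0.48, 1.596, -0, 1.065, -0.047], TCP at [0.229, 0.608, 0.209] pointing down, gripper open.
Joint ranges: [-2.75, 2.75], [-0.82, 2.05], [0.23, 2.67], [-1.56, 4.7], [0.09, 2.69], [-2.92, 2.92]. Speed limits (rad/s): [1.89, 1.89, 2.39, 3.01, 3.01, 3.01].

INTERFACE

Orientations are given as a unit quaternion [x, y, z, w].
In Python, from bench import manip gives the robot as it stands.
- The arm moves only by the tool move_arm, never from a script. Its argument "increments" is a list of rows, each an object with "xyz": the shift along the world's x, y, z in cm, a list of three; "rot": the turn, a rotation vector about the world's x, y, z in degrees, a list of three; "gripper": the opening, from 0 (shut) to 1 (fully open). In form: [{"xyz": [x, y, z], "rot": [ax, ay, az], "gripper": gripper}, ...]. A call has 1 to 8 rows; each row is the pose to reach, as a shift and turn from the pose commanded when the call began; what a row does not reach only later rows make up. A row lasts 1/10 s, in which the tool goes at most 50 mm and 8.59 degrees, less where a joint would pass 70% of its speed; a pose out of reach is approached as far as the arm can. A call with a gripper value outside its range is refused whole. The fingers move at their own pace and stop on an object; the grip force is fixed at half the most. Time passes only in rows, so rows that repeat a pose let the fingers close. It gives the time, the measured TCP pose, the force, the opening and the grip force at its end, in the units of the state.
- manip.observe(): the state, without advancing time (a new reading comes with each control period).
- manip.camera(name): name is "scene" or "top"; returns a dict with "frame" (384x512x3 uint8, red, green, blue), "camera_matrix" (3x3 intrinsics, pixels), "world_to_cam" (4x4, takes a point from world to camera coordinates). Camera axes: x right, y up, looking along -z (the intrinsics and any distortion apply to the point x, -y, -z); pixel columns grow to the right and rows downward; lengths in m; the calibration is good to about 2 mm. A picture is of the moment at which its call begins. There is no depth.
- manip.job_done(): hands the job in; it is judged then, once.
Trained networks look in a picture, given as the dict that the camera call returned (one of the last four; its "shot" number tells which), for a name from the list of things; names that differ only in an ending like _2 or _b are one class to them, and where a whole thing is asked for, a point or a joint stands for the part that bears it (a point fixed in the world has none). Each returns a list of dicts, best first, with "score" (0 to 1); they miss things now and then, are a little off and sometimes report something else, mostly with a low value. They report only what shows in the picture. A call takes as long as a camera call. They do not tell look-alikes from the thing itself.
- manip.find_in(picture, query): "centre" ([column, row] in pixels, amid what is visible of it).
- manip.masks_of(picture, query): "mask" (384x512 bool, what is visible of it) and "centre" ([column, row] in pixels, amid what is visible of it).
The state is a dict: "t": time; "joint_positions": joint angles; "qd": joint speeds; "joint_efforts": joint torques, N m; "eef_pos": TCP position; "eef_rot": TCP orientation; "wrist_force": force on the tool from outside, world axes, zero at the start; "ft_torque": the same for the moment, N m; "width": opening from 0.0 (shut) to 1.0 (fully open); "gripper_force": force on a finger pad.
Only numpy, scipy, OpenCV 4.12 (cv2) and the standard library are available. Lean on these libraries where they do the work, as an engineer would, in place of code of your own. Each camera call takes 0.05 s, during which the arm holds its last target. There are 200 camera calls.

TASK

Two brass check weights lie on their sides in wooden saddles. Take the longer one, stand it upright on the cork pad and let go of it; then take it again and lower it gently, foot down, through the open top of the glass shield so that it stands centred on the sprung balance pan, never driving the pan down to its stop, and let go. Leave the other weight and everything else on the bench where it is.

Things in the scene. Friction and masses are not known exactly. Their poses are not given: they have to be found in the camera images.
- long_weight: Longer check weight, brass, 135 mm, 0.7 to 0.95 kg. Origin: centre of the flat foot; own x runs along its axis from foot to head (x up = standing). Along x: 42 mm diameter to 75, cone, 16 mm neck from 85 to 102, 28 mm diameter head from 107 to 131. Centre of mass at about 47. At the start it lies level in either saddle, axis 50 mm above the bench, head roughly away from the robot.
- short_weight: The other check weight, lying in the other saddle: brass, 95 mm long, same 42 mm cylinder from 0 to 75 mm, small button head to 95 mm. Same axes. Leave alone.
- saddle_a: Fixed wooden saddle; origin: centre of its underside. Board 110 x 70 x 12 mm; rests 58 mm wide, 45 mm high at own x = 30 to 42 and -27 to -15 mm; end stop 50 mm wide, 45 mm high at x = 48 to 55. Between the rests the weight's cylinder is free on both sides, down to the board. The weight's foot lies at x = +45, its head overhangs towards -x.
- saddle_b: Second fixed saddle, the same as saddle_a. Either may hold the longer weight.
- cork_pad: Fixed square cork pad 110 x 110 x 8 mm on the bench. Origin: centre of its underside; its top is 8 mm higher.
- balance: Fixed sprung balance: round dark steel base 150 mm in diameter, 32 mm high, with an upright glass tube (draught shield) around the pan, inner diameter 104 mm, outer 112 mm, rim 135 mm above the bench, open at the top. Origin: centre of the underside; z up.
- pan: Steel balance pan inside the shield: flat disc, 72 mm diameter, 6 mm thick, with a scribed circle slightly larger than the weight's foot. Origin: centre of its top face, 70 mm above the bench when empty (65 mm below the shield's rim). Sinks straight down on a spring, 0.6 N per mm, stop at 30 mm; the longer weight sinks it 10 to 15 mm.
- sphere_a: Black iron corrector sphere, 100 mm, on a flat foot. Origin: centre of underside. Leave alone.
- sphere_b: The same as sphere_a. Leave alone.
- compass_bowl: Green glass compass bowl, 120 mm across, 65 mm high. Origin: centre of underside. Leave alone.
- gimbal_ring: Bronze gimbal ring lying flat, 124 mm across, 14 mm high. Origin: centre of underside. Leave alone.
There are look-alikes about, which are no part of the job. What is meant by the cork_pad is not orange, and is the smaller of those in its own colour.

How it is judged:
On the way:
1. the longer weight stands upright on the cork pad, let go (angle between long_weight's own x axis and vertical below 0.1 rad and horizontal distance between long_weight and cork_pad below 0.05 m and contact force between long_weight and cork_pad above 3 N and contact force between long_weight and the fingers below 0.1 N and linear speed of long_weight below 0.03 m/s), for 0.2 s.
At the end, for the whole second after the job is handed in: The longer weight stands upright (within 0.1 rad) on the balance pan, its foot centred within 8 mm, at rest and let go; the short weight, spheres, bowl and gimbal ring are within 20 mm of where they were (angle between long_weight's own x axis and vertical below 0.1 rad and horizontal distance between long_weight and pan below 0.008 m and contact force between long_weight and pan above 4 N and z of long_weight in the frame of pan between -0.004 and 0.004 m and contact force between long_weight and the fingers below 0.1 N and linear speed of long_weight below 0.02 m/s and distance of each of short_weight, sphere_a, sphere_b, compass_bowl, gimbal_ring from where it was at the start of the episode below 0.02 m); the robot touches nothing.
It fails at once if the pan is driven down to its stop (more than 27 mm down) (z of pan in the frame of balance below 0.043 m).
It fails at once if another thing on the bench is disturbed (moved more than 20 mm) (distance of any of short_weight, sphere_a, sphere_b, compass_bowl, gimbal_ring from where it was at the start of the episode above 0.02 m).
It also fails if it takes over 61 s, if anything falls off the work surface, if the arm or the gripper's body presses on something with over 40 N, if the wrist force passes 120 N, or if a joint passes its speed limit or range.

## Working session

There is one attempt and no reset: what is moved stays moved. The work goes in short steps, Python scripts to look and compute and a tool call to move; the robot and the scene stay as the last step left them, time stands still between calls to the robot, and variables do not carry over. Pictures are saved under pics/ and viewed, at most 10 in all, crops included, and the job is handed in when it is done.

Besides the shell and the picture viewer there is one more tool, called after "Request:" as name(argument=value, ...), one argument or row to a line, values as JSON. move_arm: Moves the arm, as the interface text tells. Its arguments: {"type":"object","properties":{"increments":{"type":"array","items":{"type":"object","properties":{"xyz":{"type":"array","items":{"type":"number"}},"rot":{"type":"array","items":{"type":"number"}},"gripper":{"type":"number"}}}}},"required":["increments"]}

```bash
mkdir -p pics; cat > h.py <<'E'
import numpy as np, cv2
from bench import manip
def ray(p,uv,z):
    K=np.array(p["camera_matrix"]);T=np.array(p["world_to_cam"])
    d=np.linalg.inv(K)@np.array([uv[0],uv[1],1.]);d=np.array([d[0],-d[1],-d[2]])
    R=T[:3,:3];c=-R.T@T[:3,3];d=R.T@d
    return c+d*(z-c[2])/d[2]
def proj(p,X):
    K=np.array(p["camera_matrix"]);T=np.array(p["world_to_cam"])
    c=T[:3,:3]@np.array(X)+T[:3,3];q=K@np.array([c[0],-c[1],-c[2]]);return q[:2]/q[2]
E
python3 - <<'E'
from h import *
for n in("top","scene"):
    p=manip.camera(n);cv2.imwrite(f"pics/{n}0.png",cv2.resize(p["frame"][:,:,::-1],(800,600)))
    T=np.array(p["world_to_cam"]);print(n,(-T[:3,:3].T@T[:3,3]).round(3),[k for k in p])
    for q,z in(("long_weight",.05),("short_weight",.05),("saddle_a",.03),("cork_pad",.008),("balance",.03),("pan",.07)):
        for r in manip.find_in(p,q)[:4]: print(q,round(r["score"],2),np.round(r["centre"]),ray(p,r["centre"],z).round(3))
print(manip.observe())
E
```

```text
top [ 0.43  -0.028  1.147] ['frame', 'camera_matrix', 'world_to_cam', 'shot']
long_weight 0.77 [293. 198.] [ 0.537 -0.134  0.05 ]
short_weight 0.91 [367. 214.] [ 0.49  -0.351  0.05 ]
short_weight 0.53 [292. 200.] [ 0.529 -0.133  0.05 ]
saddle_a 0.93 [356. 214.] [ 0.49  -0.325  0.03 ]
saddle_a 0.89 [289. 208.] [ 0.508 -0.124  0.03 ]
cork_pad 0.88 [340. 294.] [ 0.25  -0.277  0.008]
cork_pad 0.72 [204. 270.] [0.322 0.133 0.008]
cork_pad 0.67 [241. 212.] [0.496 0.023 0.008]
balance 0.83 [152. 189.] [0.566 0.293 0.03 ]
balance 0.61 [214. 125.] [0.766 0.105 0.03 ]
pan 0.69 [154. 189.] [0.563 0.277 0.07 ]
pan 0.62 [260. 121.] [ 0.765 -0.036  0.07 ]
scene [ 1.021 -1.036  1.21 ] ['frame', 'camera_matrix', 'world_to_cam', 'shot']
long_weight 0.76 [257. 229.] [ 0.538 -0.137  0.05 ]
long_weight 0.52 [262. 142.] [0.347 0.247 0.05 ]
short_weight 0.85 [207. 272.] [ 0.49  -0.351  0.05 ]
short_weight 0.5 [254. 238.] [ 0.548 -0.173  0.05 ]
saddle_a 0.81 [252. 236.] [ 0.53  -0.156  0.03 ]
saddle_a 0.81 [210. 287.] [ 0.517 -0.378  0.03 ]
cork_pad 0.97 [159. 236.] [ 0.263 -0.281  0.008]
cork_pad 0.94 [269. 200.] [0.492 0.031 0.008]
cork_pad 0.6 [237. 168.] [0.316 0.116 0.008]
balance 0.92 [319. 155.] [0.556 0.307 0.03 ]
{'t': 0.7, 'joint_positions': array([ 1.16442976e+00,  4.80196570e-01,  1.59632837e+00, -6.29905868e-06,
        1.06507559e+00, -4.66363245e-02]), 'qd': array([-0.00016241,  0.00015451, -0.00019896, -0.0019246 , -0.00185881,
       -0.00024687]), 'joint_efforts': array([-5.59009477e-04, -9.50232911e+01, -4.30610704e+01,  7.01289009e-04,
        8.08296772e-04, -8.15975545e-05]), 'eef_pos': array([0.22881297, 0.60837983, 0.20878819]), 'eef_rot': array([ 1.78895372e-01,  9.83868104e-01, -4.45694020e-06,  1.80037406e-06]), 'wrist_force': array([ 0.2425928 , -0.06658011,  0.85709956]), 'ft_torque': array([ 0.01042662, -0.01019965,  0.04165508]), 'gripper_force': 0.0, 'width': 0.9965574018613198}
```

View pics/top0.png

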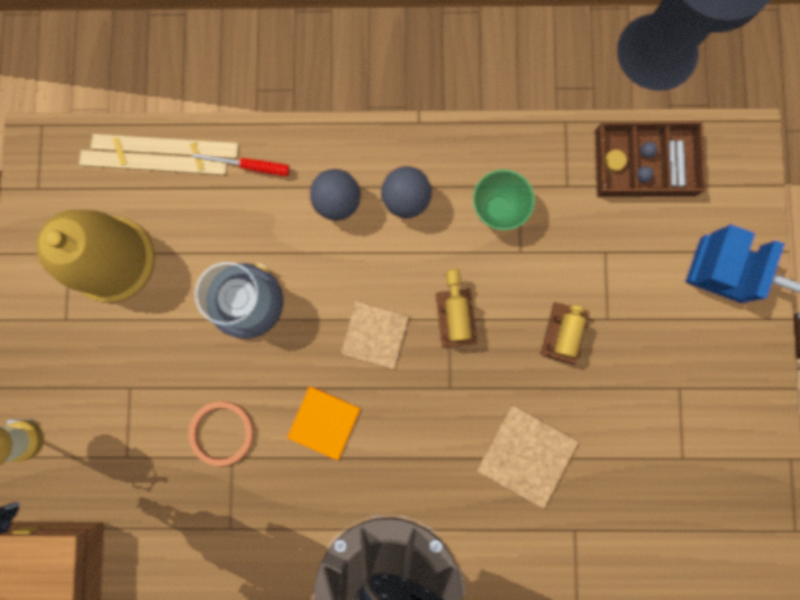

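View pics/scene0.png

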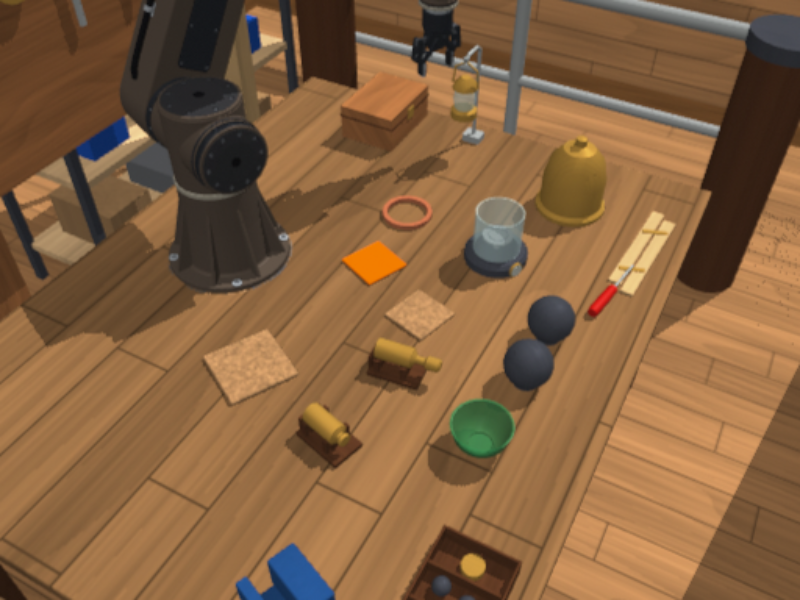

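The top view shows the long weight in the saddle near (457,308) of the 800 px picture, head away from the robot. The small cork pad is at (375,335), with the bigger one at (527,455) and an orange one at (325,422) as look-alikes. The balance is at (240,298) and the gimbal ring at (222,434). I'll refine these by fitting silhouettes to the masks.

```bash
cat > fit.py <<'E'
from h import *
from scipy.optimize import minimize
def circ(r,h,n=40):
    a=np.linspace(0,2*np.pi,n,endpoint=False);return np.c_[r*np.cos(a),r*np.sin(a),np.full(n,h)]
def cyl(r,a,b):return np.r_[circ(r,a),circ(r,b)]
LW=[cyl(.021,0,.075),cyl(.008,.075,.107),cyl(.014,.107,.131)]
BAL=[cyl(.075,0,.032),cyl(.056,.032,.135)]
S=4
def sil(p,parts,f):
    m=np.zeros((384*S,512*S),np.uint8)
    for P in parts:
        q=np.array([proj(p,f(x)) for x in P]);h=cv2.convexHull(((q+.5)*S).astype(np.float32)).astype(np.int32)
        cv2.fillConvexPoly(m,h,1)
    return cv2.resize(m.astype(np.float32),(512,384),interpolation=cv2.INTER_AREA)
def lying(v):
    c,s=np.cos(v[2]),np.sin(v[2]);return lambda x:np.array([v[0]+c*x[2]-s*x[0],v[1]+s*x[2]+c*x[0],.05+x[1]])
def standing(z=0):return lambda v:(lambda x:np.array([v[0]+x[0],v[1]+x[1],z+x[2]]))
def fit(views,parts,fr,v0,step):
    def cost(v):
        return sum(1-np.minimum(s:=sil(p,parts,fr(v)),m).sum()/np.maximum(s,m).sum() for p,m in views)/len(views)
    v0=np.array(v0,float);r=minimize(cost,v0,method="Nelder-Mead",options=dict(initial_simplex=np.r_[[v0],v0+np.diag(step)],maxfev=90))
    return r.x.round(4),round(r.fun,3)
def near(p,q,X):
    uv=proj(p,X);L=manip.masks_of(p,q);return min(L,key=lambda r:np.hypot(*(np.array(r["centre"])-uv)))["mask"].astype(np.float32)
E
python3 - <<'E'
from fit import *
P=[manip.camera(n) for n in("top","scene")]
for q,X,parts,fr,v0,st in(("long_weight",(.537,-.135,.05),LW,lying,(.47,-.14,.1),(.01,.01,.1)),("balance",(.56,.29,.06),BAL,standing(),(.56,.29),(.01,.01))):
    V=[(p,near(p,q,X)) for p in P]
    print(q,[fit([v],parts,fr,v0,st) for v in V],fit(V,parts,fr,v0,st))
for q,X,z in(("cork_pad",(.496,.023,.008),.008),("pan",(.56,.28,.07),.07)):
    for p in P:
        try: m=near(p,q,X)
        except ValueError: continue
        ys,xs=np.nonzero(m);w=np.array([ray(p,(a,b),z)[:2] for a,b in zip(xs,ys)]);
        print(q,w.mean(0).round(4),np.ptp(w,0).round(3),cv2.minAreaRect((w*1000).astype(np.float32)))
E
```

```text
long_weight [(array([ 0.4815, -0.1385,  0.1173]), np.float64(0.087)), (array([ 0.4825, -0.1356,  0.1075]), np.float64(0.116))] (array([ 0.4821, -0.1384,  0.1257]), np.float64(0.113))
balance [(array([0.5595, 0.2808]), np.float64(0.054)), (array([0.5582, 0.2841]), np.float64(0.036))] (array([0.559 , 0.2823]), np.float64(0.049))
cork_pad [0.4917 0.0254] [0.13  0.129] ((492.4161682128906, 25.363754272460938), (109.49684143066406, 111.41899108886719), 74.39946746826172)
cork_pad [0.4934 0.0243] [0.127 0.131] ((492.9994201660156, 25.14312744140625), (111.66275024414062, 112.86305236816406), 74.20231628417969)
pan [0.5593 0.2832] [0.071 0.068] ((559.5032348632812, 283.808837890625), (66.87403106689453, 69.7562484741211), 72.74473571777344)
pan [ 0.5475 -0.1458] [0.14  0.058] ((553.9448852539062, -143.062744140625), (138.56349182128906, 54.11126708984375), 7.983781337738037)
```

```bash
cat >> h.py <<'E'
from scipy.spatial.transform import Rotation as Ro
def pose(dirv,closev):
    z=np.array(dirv,float);z/=np.linalg.norm(z);y=np.array(closev,float);y-=z*(y@z);y/=np.linalg.norm(y)
    return Ro.from_matrix(np.c_[np.cross(y,z),y,z])
def go(tcp,R,o=None,base=None):
    o=o or manip.observe();c=Ro.from_quat(o["eef_rot"])
    # pick the nearer of the two half turns
    L=[(R*Ro.from_euler("z",k,degrees=True)*c.inv()).as_rotvec(degrees=True) for k in(0,180)]
    L.sort(key=np.linalg.norm)
    print("shift cm",((np.array(tcp)-o["eef_pos"])*100).round(2),"rot",L[0].round(1),"alt",L[1].round(1))
E
cat > grasp.py <<'E'
from h import *
yaw=.12;a=np.radians(30);h=np.array([np.cos(yaw),np.sin(yaw),0]);foot=np.array([.482,-.138,.05])
tz=-np.sin(a)*h-np.array([0,0,np.cos(a)]);R=pose(tz,[-h[1],h[0],0]);g=foot+.044*h;tcp=g+tz*manip.hold_point_z
E
python3 - <<'E'
from grasp import *
print(manip.hold_point_z,tcp)
go(tcp-.1*tz,R);go(tcp,R)
E
```

```text
0.0187 [ 0.51640082 -0.13385197  0.03380532]
shift cm [ 33.72 -73.63  -8.84] rot [ 3.6 30.1 26.9] alt [ -40.5    4.9 -147.9]
shift cm [ 28.76 -74.23 -17.5 ] rot [ 3.6 30.1 26.9] alt [ -40.5    4.9 -147.9]
```

Request:
move_arm(
  increments=[
    {"xyz": [5, -5, 3], "rot": [0, 0, 0], "gripper": 1},
    {"xyz": [8, -10, 3], "rot": [0, 0, 7], "gripper": 1},
    {"xyz": [12, -15, 3], "rot": [0, 0, 14], "gripper": 1},
    {"xyz": [15, -20, 3], "rot": [0, 0, 20], "gripper": 1},
    {"xyz": [18, -25, 3], "rot": [0, 0, 27], "gripper": 1},
    {"xyz": [21, -30, 3], "rot": [0, 0, 27], "gripper": 1},
    {"xyz": [24, -34, 3], "rot": [0, 0, 27], "gripper": 1},
    {"xyz": [26, -38, 3], "rot": [0, 0, 27], "gripper": 1},
  ],
)

```text
t: 2.0
eef_pos: [0.4558, 0.2833, 0.239]
eef_rot: [-0.056, 0.998, 0.0, 0.0]
wrist_force: [1.2, 0.3, 0.3]
width: 0.995
gripper_force: 0.0
```

```bash
python3 - <<'E'
from grasp import *
o=manip.observe();print(o["joint_positions"].round(4),o["eef_pos"].round(4))
go(tcp-.1*tz,R)
E
```

```text
[ 0.4995  0.2897  1.8207 -0.      1.0304 -1.1828] [0.4558 0.2833 0.239 ]
shift cm [ 11.02 -41.11 -11.86] rot [-3.5 29.8  0.5] alt [ -46.1   -5.3 -173.4]
```

```bash
python3 - <<'E'
from grasp import *
for i in range(3): manip.camera("top")
o=manip.observe();print(o["joint_positions"].round(4),o["eef_pos"].round(4))
go(tcp-.1*tz,R)
E
```

```text
[ 4.9810e-01  2.9010e-01  1.8204e+00 -3.0000e-04  1.0308e+00 -1.1796e+00] [0.4563 0.2825 0.2388]
shift cm [ 10.98 -41.04 -11.84] rot [-3.4 29.8  0.7] alt [ -46.1   -5.3 -173.2]
```

Request:
move_arm(
  increments=[
    {"xyz": [2, -5, 0], "rot": [0, 5, 0], "gripper": 1},
    {"xyz": [4, -10, 0], "rot": [0, 10, 0], "gripper": 1},
    {"xyz": [6, -15, 0], "rot": [0, 15, 0], "gripper": 1},
    {"xyz": [8, -20, 0], "rot": [-2, 20, 0], "gripper": 1},
    {"xyz": [10, -25, 0], "rot": [-3, 25, 0], "gripper": 1},
    {"xyz": [11, -30, 0], "rot": [-3.4, 29.8, 0.7], "gripper": 1},
    {"xyz": [11, -35, -1], "rot": [-3.4, 29.8, 0.7], "gripper": 1},
    {"xyz": [11, -40, -2], "rot": [-3.4, 29.8, 0.7], "gripper": 1},
  ],
)

```text
t: 2.95
eef_pos: [0.5653, -0.0949, 0.2212]
eef_rot: [-0.061, 0.964, -0.015, -0.259]
wrist_force: [-0.1, 1.2, -0.3]
width: 0.999
gripper_force: 0.0
```

```bash
python3 - <<'E'
from grasp import *
for i in range(2): manip.camera("top")
o=manip.observe();print(o["joint_positions"].round(4),o["eef_pos"].round(4))
go(tcp-.1*tz,R);go(tcp,R)
E
```

```text
[-0.1381  0.6798  1.3337 -0.1282  1.6389 -1.8045] [ 0.564  -0.0985  0.2208]
shift cm [  0.2   -2.93 -10.04] rot [-0.  -0.1 -0. ] alt [ 89.5  10.7 155.8]
shift cm [ -4.76  -3.53 -18.7 ] rot [-0.  -0.1 -0. ] alt [ 89.5  10.7 155.8]
```

Request:
move_arm(
  increments=[
    {"xyz": [0.2, -2.9, -4], "rot": [0, 0, 0], "gripper": 1},
    {"xyz": [0.2, -2.9, -8], "rot": [0, 0, 0], "gripper": 1},
    {"xyz": [0.2, -2.9, -10], "rot": [0, 0, 0], "gripper": 1},
    {"xyz": [-1, -3.1, -12.2], "rot": [0, 0, 0], "gripper": 1},
    {"xyz": [-2.2, -3.2, -14.3], "rot": [0, 0, 0], "gripper": 1},
    {"xyz": [-2.5, -3.3, -14.8], "rot": [0, 0, 0], "gripper": 1},
  ],
)

```text
t: 3.65
eef_pos: [0.5375, -0.1256, 0.0727]
eef_rot: [-0.06, 0.964, -0.015, -0.26]
wrist_force: [0.4, -0.5, 1.0]
width: 1.007
gripper_force: 0.0
```

```bash
python3 - <<'E'
from grasp import *
im=[]
for n in("top","scene"):
    p=manip.camera(n);u,v=proj(p,g).astype(int);c=p["frame"][v-50:v+50,u-65:u+65,::-1]
    c=np.ascontiguousarray(cv2.resize(c,(400,308),interpolation=cv2.INTER_CUBIC));im.append(c)
cv2.imwrite("pics/pre.png",np.hstack(im))
o=manip.observe();print(o["joint_positions"].round(4),o["eef_pos"].round(4),o["wrist_force"])
go(tcp,R)
E
```

```text
[-0.1796  0.8005  1.4898 -0.1519  1.3588 -1.8046] [ 0.5392 -0.1263  0.0744] [ 0.21185852  0.15542574 -0.09802335]
shift cm [-2.28 -0.75 -4.05] rot [-0.1 -0.1 -0.2] alt [ 89.3  10.8 155.6]
```

View pics/pre.png

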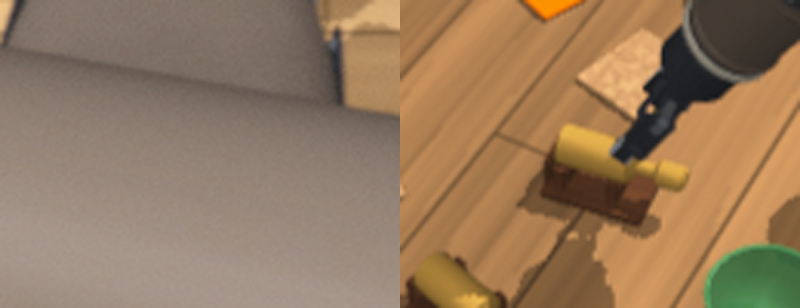

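The scene view shows the fingers coming down astride the weight's cylinder between the rests, at about (625,150). I'll go on down and close.

Request:
move_arm(
  increments=[
    {"xyz": [-1, -0.5, -2], "rot": [0, 0, 0], "gripper": 1},
    {"xyz": [-2.3, -0.75, -4.0], "rot": [0, 0, 0], "gripper": 1},
    {"xyz": [-2.3, -0.75, -4.0], "rot": [0, 0, 0], "gripper": 1},
    {"xyz": [-2.3, -0.75, -4.0], "rot": [0, 0, 0], "gripper": 0.4},
    {"xyz": [-2.3, -0.75, -4.0], "rot": [0, 0, 0], "gripper": 0.2},
    {"xyz": [-2.3, -0.75, -4.0], "rot": [0, 0, 0], "gripper": 0.2},
    {"xyz": [-2.3, -0.75, -4.0], "rot": [0, 0, 0], "gripper": 0.2},
    {"xyz": [-2.3, -0.75, -4.0], "rot": [0, 0, 0], "gripper": 0.2},
  ],
)

```text
t: 4.55
eef_pos: [0.5178, -0.1342, 0.0356]
eef_rot: [-0.06, 0.964, -0.015, -0.257]
wrist_force: [3.2, 5.1, 7.6]
width: 0.433
gripper_force: 58.3
```

Request:
move_arm(
  increments=[
    {"xyz": [0, 0, 1], "rot": [0, 0, 0], "gripper": 0.2},
    {"xyz": [0, 0, 2.5], "rot": [0, 0, 0], "gripper": 0.2},
    {"xyz": [0, 0, 5], "rot": [0, 0, 0], "gripper": 0.2},
    {"xyz": [0, 0, 8], "rot": [0, 0, 0], "gripper": 0.2},
    {"xyz": [0, 0, 12], "rot": [0, 0, 0], "gripper": 0.2},
    {"xyz": [0, 0, 16], "rot": [0, 0, 0], "gripper": 0.2},
    {"xyz": [0, 0, 16], "rot": [0, 0, 0], "gripper": 0.2},
  ],
)

```text
t: 5.25
eef_pos: [0.5188, -0.1353, 0.2002]
eef_rot: [-0.06, 0.965, -0.016, -0.255]
wrist_force: [0.5, 0.5, -8.3]
width: 0.432
gripper_force: 59.5
```

```bash
python3 - <<'E'
from h import *
im=[]
p=manip.camera("scene");o=manip.observe();u,v=proj(p,o["eef_pos"]).astype(int);c=p["frame"][v-60:v+60,u-80:u+80,::-1]
cv2.imwrite("pics/lift.png",cv2.resize(c,(640,480),interpolation=cv2.INTER_CUBIC))
print(o)
E
```

```text
{'t': 5.3, 'joint_positions': array([-0.19691516,  0.63732376,  1.4757967 , -0.15652052,  1.52515237,
       -1.84425778]), 'qd': array([-0.00031425,  0.05691318,  0.05082809,  0.00355837, -0.0443635 ,
        0.00512948]), 'joint_efforts': array([ 5.37820539e-03, -1.14972188e+02, -4.19720471e+01, -1.78997420e+00,
        7.31400624e+00, -1.49040297e-01]), 'eef_pos': array([ 0.51782713, -0.13500406,  0.19734305]), 'eef_rot': array([-0.05961397,  0.96478036, -0.01566488, -0.25573354]), 'wrist_force': array([ 1.35767776, -0.25873519, -9.84872354]), 'ft_torque': array([ 0.09430885, -0.99811377, -0.04732241]), 'gripper_force': 59.29496688593645, 'width': 0.4335275265321675}
```

View pics/lift.png

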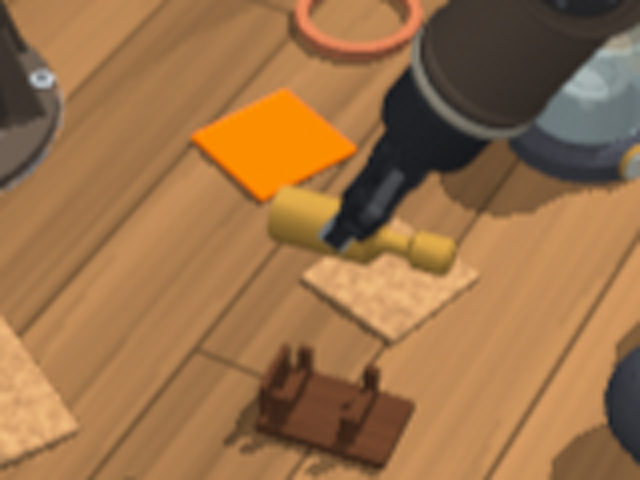

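The weight is held level. I'll fit a kinematic model from the recorded poses and see which yaw allows the upright pose over the pad.

```bash
cat > kin.py <<'E'
from h import *
from scipy.optimize import least_squares
Q=np.array([[1.16443,.4802,1.59633,0,1.06508,-.04664],[.4981,.2901,1.8204,-.0003,1.0308,-1.1796],[-.1381,.6798,1.3337,-.1282,1.6389,-1.8045],[-.1796,.8005,1.4898,-.1519,1.3588,-1.8046],[-.19692,.63732,1.4758,-.15652,1.52515,-1.84426]])
X=np.array([[.22881,.60838,.20879],[.4563,.2825,.2388],[.564,-.0985,.2208],[.5392,-.1263,.0744],[.51783,-.135,.19734]])
def fk(q,p):
    h,sx,lat,a,e,d,t=p;r=lambda ax,v:Ro.from_euler(ax,v)
    R=r("z",q[0]);x=np.array([0,0,h])+R.apply([sx,lat,0]);R=R*r("y",q[1]);x=x+R.apply([0,0,a]);R=R*r("y",q[2]);x=x+R.apply([e,0,0])
    R=R*r("z",q[3]);x=x+R.apply([0,0,d]);w=x;R=R*r("y",q[4])*r("z",q[5]);return x+R.apply([0,0,t]),R,w
S=least_squares(lambda p:np.r_[(np.array([fk(q,p)[0] for q in Q])-X).ravel(),1e-3*p[[1,4]]],[.3,0,.03,.5,0,.5,.3])
P=S.x
lo=np.array([-2.75,-.82,.23,-1.56,.09,-2.92]);hi=np.array([2.75,2.05,2.67,4.7,2.69,2.92])
def ik(x,R,q0):
    f=lambda q:np.r_[(fk(q,P)[0]-x)*5,(fk(q,P)[1]*R.inv()).as_rotvec()]
    s=least_squares(f,np.clip(q0,lo+.02,hi-.02),bounds=(lo,hi));return s.x,np.abs(s.fun).max()
E
python3 - <<'E'
from kin import *
print(P.round(4),np.abs(S.fun).max())
o=manip.observe();print((fk(o["joint_positions"],P)[1]*Ro.from_quat(o["eef_rot"]).inv()).as_rotvec(), o["eef_rot"])
h=np.array([np.cos(.12),np.sin(.12),0]);Rc=Ro.from_quat(o["eef_rot"])
up=Ro.from_rotvec(np.pi/2*np.cross(h,[0,0,1]))*Rc
Rg=Ro.from_quat([-.06,.964,-.015,-.257]);ft=Rg.inv().apply(np.array([.482,-.138,.05])-[.5178,-.1342,.0356]);print("foot in tool",ft)
for psi in range(-180,181,20):
    R=Ro.from_euler("z",psi,degrees=True)*up;best=None
    for k in range(6):
        q0=o["joint_positions"]+[0,-.5,.5,[0,1.2,-1.2,2.5,3.5,.6][k],-.7,0];x=np.array([.493,.025,.01])-R.apply(ft)
        q,e=ik(x,R,q0)
        if best is None or e<best[1]:best=(q,e)
    print(psi,R.apply([0,0,1]).round(2),best[0].round(2),round(best[1],4),"wrist",fk(best[0],P)[2].round(2))
E
```

```text
[3.175e-01 2.000e-04 3.030e-02 5.971e-01 3.290e-02 4.448e-01 3.940e-01] 3.722380827642091e-05
[0.77218101 0.09537392 1.36456638] [-0.05961397  0.96478036 -0.01566488 -0.25573354]
foot in tool [0.03838663 0.0006778  0.00542655]
-180 [-0.86 -0.1  -0.5 ] [ 0.07  1.1   1.27 -0.07  1.81 -2.92] 0.2443 wrist [0.81 0.08 0.24]
-160 [-0.78 -0.39 -0.5 ] [ 0.23  1.07  1.38 -0.29  1.7  -2.92] 0.3238 wrist [0.76 0.21 0.24]
-140 [-0.59 -0.63 -0.5 ] [ 0.42  1.02  1.59 -0.54  1.5  -2.92] 0.3689 wrist [0.63 0.31 0.23]
-120 [-0.34 -0.8  -0.5 ] [ 0.44  1.    1.61 -0.62  1.48  2.79] 0.0 wrist [0.62 0.33 0.24]
-100 [-0.05 -0.87 -0.5 ] [ 0.56  0.95  1.81 -0.83  1.29  2.82] 0.0 wrist [0.51 0.35 0.24]
-80 [ 0.25 -0.83 -0.5 ] [ 0.64  0.91  2.04 -1.11  1.13  2.92] 0.012 wrist [0.4  0.34 0.24]
-60 [ 0.52 -0.7  -0.5 ] [ 0.71  0.94  2.34  4.64  1.08 -2.92] 0.0525 wrist [0.27 0.27 0.23]
-40 [ 0.73 -0.48 -0.5 ] [ 0.65  1.01  2.54  4.2   1.23 -2.73] 0.0 wrist [0.22 0.2  0.24]
-20 [ 0.85 -0.2  -0.5 ] [ 0.51  1.14  2.67  3.86  1.53 -2.71] 0.0877 wrist [0.2  0.14 0.24]
0 [ 0.86  0.1  -0.5 ] [-0.36  0.65  2.61  2.5   0.
[... 179 characters left out ...]
 1.42  0.96 -2.92] 0.1836 wrist [ 0.34 -0.24  0.28]
60 [ 0.34  0.8  -0.5 ] [-0.68  0.87  2.14  1.15  1.07 -2.92] 0.08 wrist [ 0.39 -0.28  0.26]
80 [ 0.05  0.87 -0.5 ] [-0.62  0.92  1.95  0.9   1.21 -2.9 ] 0.0 wrist [ 0.48 -0.3   0.24]
100 [-0.25  0.83 -0.5 ] [-0.5   0.97  1.73  0.67  1.39 -2.83] 0.0 wrist [ 0.59 -0.29  0.24]
120 [-0.52  0.7  -0.5 ] [-0.37  1.02  1.53  0.48  1.57 -2.85] 0.0 wrist [ 0.69 -0.24  0.24]
140 [-0.73  0.48 -0.5 ] [-0.24  1.07  1.38  0.3   1.71 -2.92] 0.0053 wrist [ 0.77 -0.15  0.24]
160 [-0.85  0.2  -0.5 ] [-0.09  1.1   1.28  0.11  1.81 -2.92] 0.1141 wrist [ 0.82 -0.04  0.24]
180 [-0.86 -0.1  -0.5 ] [ 0.07  1.1   1.27 -0.07  1.81 -2.92] 0.2443 wrist [0.81 0.08 0.24]
```

```bash
cat > scan.py <<'E'
from kin import *
import kin
o=manip.observe();Rc=Ro.from_quat(o["eef_rot"]);C=fk(o["joint_positions"],P)[1].inv()*Rc
print("tool offset",C.as_rotvec().round(3))
C=Ro.from_euler("z",np.round(C.as_rotvec()[2]/(np.pi/2))*np.pi/2)
_f=kin.fk
def fk(q,p):
    x,R,w=_f(q,p);return x,R*C,w
kin.fk=fk
h=np.array([np.cos(.12),np.sin(.12),0])
up=Ro.from_rotvec(np.pi/2*np.cross(h,[0,0,1]))*Rc
ft=np.array([.0384,.0007,.0054])
E
python3 - <<'E'
from scan import *
for psi in range(-180,181,20):
    R=Ro.from_euler("z",psi,degrees=True)*up;x=np.array([.493,.025,.01])-R.apply(ft)
    for k in(0,1.2,-1.2,2.7,3.8):
        q,e=ik(x,R,o["joint_positions"]*[1,1,1,0,1,1]+[0,-.1,.5,k,-.3,0])
        if e<.003: print(psi,R.apply([0,0,1]).round(2),q.round(2),"wrist",fk(q,P)[2].round(2))
E
```

```text
tool offset [ 0.    -0.     1.571]
-180 [-0.86 -0.1  -0.5 ] [ 0.04  1.11  1.26 -0.07  1.82  1.51] wrist [0.82 0.06 0.24]
-180 [-0.86 -0.1  -0.5 ] [ 0.04  1.11  1.26 -0.07  1.82  1.51] wrist [0.82 0.06 0.24]
-160 [-0.78 -0.39 -0.5 ] [ 0.18  1.09  1.32 -0.25  1.76  1.37] wrist [0.79 0.17 0.24]
-160 [-0.78 -0.39 -0.5 ] [ 0.18  1.09  1.32 -0.25  1.76  1.37] wrist [0.79 0.17 0.24]
-160 [-0.78 -0.39 -0.5 ] [ 0.18  1.09  1.32 -0.25  1.76  1.37] wrist [0.79 0.17 0.24]
-140 [-0.59 -0.63 -0.5 ] [ 0.31  1.05  1.43 -0.43  1.64  1.27] wrist [0.72 0.26 0.24]
-140 [-0.59 -0.63 -0.5 ] [ 0.31  1.05  1.43 -0.43  1.64  1.27] wrist [0.72 0.26 0.24]
-140 [-0.59 -0.63 -0.5 ] [ 0.31  1.05  1.43 -0.43  1.64  1.27] wrist [0.72 0.26 0.24]
-140 [-0.59 -0.63 -0.5 ] [ 0.31  1.05  1.43 -0.43  1.64  1.27] wrist [0.72 0.26 0.24]
-120 [-0.34 -0.8  -0.5 ] [ 0.44  1.    1.61 -0.62  1.48  1.22] wrist [0.62 0.33 0.24]
-120 [-0.34 -0.8  -0.5 ] [ 0.44  1.    1.61 -0.62  1.48  1.22] wrist [0.62 0.33 0.24]
-120 [-0.34 -0.8  -0.5 ] [ 0.44  1.    1.61 -0.62  1.48  1.22] wrist [0.62 0.33 0.24]
-100 [-0.05 -0.87 -0.5 ] [ 0.56  
[... 808 characters left out ...]
0.24]
40 [ 0.59  0.63 -0.5 ] [-0.76  0.95  2.44  1.71  1.07  1.27] wrist [ 0.27 -0.21  0.24]
60 [ 0.34  0.8  -0.5 ] [-0.72  0.9   2.19  1.24  1.07  1.62] wrist [ 0.36 -0.28  0.24]
80 [ 0.05  0.87 -0.5 ] [-0.62  0.92  1.95  0.9   1.21  1.81] wrist [ 0.48 -0.3   0.24]
100 [-0.25  0.83 -0.5 ] [-0.5   0.97  1.73  0.67  1.39  1.88] wrist [ 0.59 -0.29  0.24]
140 [-0.73  0.48 -0.5 ] [-0.24  1.07  1.38  0.3   1.71  1.79] wrist [ 0.77 -0.15  0.24]
160 [-0.85  0.2  -0.5 ] [-0.1   1.1   1.29  0.12  1.8   1.66] wrist [ 0.81 -0.05  0.24]
180 [-0.86 -0.1  -0.5 ] [ 0.04  1.11  1.26 -0.07  1.82  1.51] wrist [0.82 0.06 0.24]
180 [-0.86 -0.1  -0.5 ] [ 0.04  1.11  1.26 -0.07  1.82  1.51] wrist [0.82 0.06 0.24]
```

```bash
cat >> scan.py <<'E'
np.save("up.npy",up.as_quat()) if not __import__("os").path.exists("up.npy") else None
up=Ro.from_quat(np.load("up.npy"))
R80=Ro.from_euler("z",80,degrees=True)*up
def stand(z,xy=(.493,.025)):return np.array([*xy,z])-R80.apply(ft)
qf,ef=ik(stand(.15),R80,np.array([-.62,.92,1.95,.9,1.21,1.81]))
E
cat > seg.py <<'E'
from scan import *
import sys
n=int(sys.argv[1]);q0=o["joint_positions"];x0=o["eef_pos"]
x1,Rb,_=fk(q0,P)
print("qf",qf.round(2),ef,"q",q0.round(2))
for k in range(1,n+1):
    q=q0+(qf-q0)*k/n;x,R,w=fk(q,P);rv=(R*Rc.inv()).as_rotvec(degrees=True);hd=R.apply(ft+R80.inv().apply([0,0,.135]))+x
    print(k,"xyz",((x-x0)*100).round(1),"rot",rv.round(1),"ang",np.linalg.norm(rv).round(1),"tcp",x.round(2),"head",hd.round(2),"foot",(R.apply(ft)+x).round(2))
E
python3 seg.py 8
```

```text
tool offset [ 0.    -0.     1.571]
qf [-0.62  0.67  1.95  0.85  1.37  2.01] 2.7755575615628914e-16 q [-0.2   0.64  1.48 -0.16  1.53 -1.84]
1 xyz [-2.7  2.9 -2. ] rot [ -7.5   1.6 -30.6] ang 31.6 tcp [ 0.49 -0.11  0.18] head [ 0.58 -0.14  0.19] foot [ 0.46 -0.09  0.19]
2 xyz [-4.8  5.9 -3.2] rot [-16.5   7.2 -60.9] ang 63.5 tcp [ 0.47 -0.08  0.16] head [ 0.53 -0.15  0.18] foot [ 0.45 -0.04  0.18]
3 xyz [-6.1  8.9 -3.9] rot [-27.5  17.  -90. ] ang 95.7 tcp [ 0.46 -0.05  0.16] head [ 0.47 -0.14  0.18] foot [ 0.46 -0.01  0.17]
4 xyz [-6.7 11.7 -4. ] rot [ -41.4   31.2 -116.8] ang 127.8 tcp [ 0.45 -0.02  0.16] head [ 0.42 -0.11  0.19] foot [0.47 0.01 0.16]
5 xyz [-6.5 14.1 -3.6] rot [ -59.2   50.4 -139.3] ang 159.5 tcp [0.45 0.01 0.16] head [ 0.4  -0.06  0.21] foot [0.49 0.02 0.15]
6 xyz [-5.6 16.  -3. ] rot [ 73.3 -67.1 137.5] ang 169.6 tcp [0.46 0.02 0.17] head [ 0.4  -0.01  0.24] foot [0.49 0.02 0.15]
7 xyz [-4.2 17.1 -2.1] rot [ 71.9 -67.8  99.7] ang 140.4 tcp [0.48 0.04 0.18] head [0.44 0.02 0.27] foot [0.5  0.02 0.15]
8 xyz [-2.3 17.4 -1.1] rot [ 70.2 -65.8  61.9] ang 114.4 tcp [0.49 0.04 0.19] head [0.49 0.03 0.29] foot [0.49 0.03 0.15]
```

Request:
move_arm(
  increments=[
    {"xyz": [-0.7, 0.7, -0.5], "rot": [-1.9, 0.4, -7.7], "gripper": 0.2},
    {"xyz": [-1.4, 1.4, -1], "rot": [-3.7, 0.8, -15.3], "gripper": 0.2},
    {"xyz": [-2, 2.2, -1.5], "rot": [-5.6, 1.2, -23], "gripper": 0.2},
    {"xyz": [-2.7, 2.9, -2], "rot": [-7.5, 1.6, -30.6], "gripper": 0.2},
    {"xyz": [-3.2, 3.6, -2.3], "rot": [-9.7, 3, -38.2], "gripper": 0.2},
    {"xyz": [-3.7, 4.4, -2.6], "rot": [-12, 4.4, -45.8], "gripper": 0.2},
    {"xyz": [-4.3, 5.2, -2.9], "rot": [-14.2, 5.8, -53.4], "gripper": 0.2},
    {"xyz": [-4.8, 5.9, -3.2], "rot": [-16.5, 7.2, -60.9], "gripper": 0.2},
  ],
)

```text
t: 6.1
eef_pos: [0.4675, -0.0752, 0.1612]
eef_rot: [0.473, 0.831, -0.011, -0.294]
wrist_force: [-0.0, -0.4, -8.1]
width: 0.437
gripper_force: 59.6
```

```bash
python3 seg.py 6
```

```text
tool offset [-0.     0.     1.571]
qf [-0.62  0.67  1.95  0.85  1.37  2.01] 2.7755575615628914e-16 q [-0.31  0.65  1.6   0.1   1.48 -0.88]
1 xyz [-1.3  3.  -0.5] rot [ -7.7   9.9 -30. ] ang 32.5 tcp [ 0.45 -0.05  0.16] head [ 0.47 -0.14  0.17] foot [ 0.46 -0.01  0.17]
2 xyz [-1.8  5.8 -0.6] rot [-15.4  23.8 -58.9] ang 65.3 tcp [ 0.45 -0.02  0.16] head [ 0.42 -0.11  0.19] foot [0.47 0.01 0.16]
3 xyz [-1.5  8.2 -0.2] rot [-23.6  42.  -85.6] ang 98.3 tcp [0.45 0.01 0.16] head [ 0.4  -0.06  0.21] foot [0.49 0.02 0.15]
4 xyz [-0.6 10.   0.6] rot [ -32.9   64.7 -109.1] ang 131.0 tcp [0.46 0.02 0.17] head [ 0.4  -0.01  0.24] foot [0.49 0.02 0.15]
5 xyz [ 0.8 11.1  1.5] rot [ -44.    92.7 -127.1] ang 163.4 tcp [0.48 0.04 0.18] head [0.44 0.02 0.27] foot [0.49 0.02 0.14]
6 xyz [ 2.7 11.5  2.5] rot [  49.2 -107.4  115.6] ang 165.2 tcp [0.49 0.04 0.19] head [0.49 0.03 0.29] foot [0.49 0.03 0.15]
```

Request:
move_arm(
  increments=[
    {"xyz": [-0.3, 0.7, -0.1], "rot": [-1.9, 2.5, -7.5], "gripper": 0.2},
    {"xyz": [-0.6, 1.5, -0.2], "rot": [-3.9, 5, -15], "gripper": 0.2},
    {"xyz": [-1, 2.2, -0.4], "rot": [-5.8, 7.4, -22.5], "gripper": 0.2},
    {"xyz": [-1.3, 3, -0.5], "rot": [-7.7, 9.9, -30], "gripper": 0.2},
    {"xyz": [-1.4, 3.7, -0.5], "rot": [-9.6, 13.4, -37.2], "gripper": 0.2},
    {"xyz": [-1.6, 4.4, -0.5], "rot": [-11.5, 16.9, -44.5], "gripper": 0.2},
    {"xyz": [-1.7, 5.1, -0.6], "rot": [-13.5, 20.3, -51.7], "gripper": 0.2},
    {"xyz": [-1.8, 5.8, -0.6], "rot": [-15.4, 23.8, -58.9], "gripper": 0.2},
  ],
)

```text
t: 6.9
eef_pos: [0.4498, -0.0174, 0.1553]
eef_rot: [0.837, 0.41, -0.066, -0.356]
wrist_force: [0.7, 0.7, -8.9]
width: 0.44
gripper_force: 59.9
```

```bash
python3 seg.py 4
```

```text
tool offset [-0.     0.     1.571]
qf [-0.62  0.67  1.95  0.85  1.37  2.01] 2.7755575615628914e-16 q [-0.41  0.66  1.72  0.35  1.44  0.08]
1 xyz [0.2 2.4 0.4] rot [ -5.   17.1 -28.1] ang 33.3 tcp [0.45 0.01 0.16] head [ 0.4  -0.06  0.21] foot [0.49 0.02 0.15]
2 xyz [1.1 4.2 1.1] rot [ -8.6  37.7 -54.4] ang 66.8 tcp [0.46 0.02 0.17] head [ 0.4  -0.01  0.24] foot [0.49 0.02 0.15]
3 xyz [2.6 5.4 2.1] rot [-11.1  62.1 -78. ] ang 100.3 tcp [0.48 0.04 0.18] head [0.44 0.02 0.27] foot [0.49 0.02 0.14]
4 xyz [4.5 5.7 3.1] rot [-12.8  90.5 -97.5] ang 133.6 tcp [0.49 0.04 0.19] head [0.49 0.03 0.29] foot [0.49 0.03 0.15]
```

Request:
move_arm(
  increments=[
    {"xyz": [0, 0.6, 0.1], "rot": [-1.2, 4.3, -7], "gripper": 0.2},
    {"xyz": [0.1, 1.2, 0.2], "rot": [-2.5, 8.5, -14], "gripper": 0.2},
    {"xyz": [0.1, 1.8, 0.3], "rot": [-3.7, 12.8, -21], "gripper": 0.2},
    {"xyz": [0.2, 2.4, 0.4], "rot": [-5, 17.1, -28.1], "gripper": 0.2},
    {"xyz": [0.4, 2.9, 0.6], "rot": [-6, 22.2, -34.7], "gripper": 0.2},
    {"xyz": [0.6, 3.3, 0.7], "rot": [-6.9, 27.4, -41.3], "gripper": 0.2},
    {"xyz": [0.9, 3.8, 0.9], "rot": [-7.8, 32.5, -47.8], "gripper": 0.2},
    {"xyz": [1.1, 4.2, 1.1], "rot": [-8.6, 37.7, -54.4], "gripper": 0.2},
  ],
)

```text
t: 7.7
eef_pos: [0.461, 0.0244, 0.1664]
eef_rot: [0.888, -0.148, -0.185, -0.395]
wrist_force: [-0.8, 0.4, -9.5]
width: 0.432
gripper_force: 60.5
```

```bash
python3 seg.py 2
```

```text
tool offset [ 0.    -0.     1.571]
qf [-0.62  0.67  1.95  0.85  1.37  2.01] 2.7755575615628914e-16 q [-0.52  0.67  1.84  0.6   1.41  1.04]
1 xyz [1.5 1.1 0.9] rot [  0.2  22.4 -25.4] ang 33.9 tcp [0.48 0.04 0.18] head [0.44 0.02 0.27] foot [0.49 0.02 0.14]
2 xyz [3.3 1.5 2. ] rot [  3.   47.3 -48.7] ang 67.9 tcp [0.49 0.04 0.19] head [0.49 0.03 0.29] foot [0.49 0.03 0.15]
```

Request:
move_arm(
  increments=[
    {"xyz": [0.4, 0.3, 0.2], "rot": [0, 5.6, -6.3], "gripper": 0.2},
    {"xyz": [0.8, 0.6, 0.4], "rot": [0.1, 11.2, -12.7], "gripper": 0.2},
    {"xyz": [1.1, 0.8, 0.7], "rot": [0.1, 16.8, -19], "gripper": 0.2},
    {"xyz": [1.5, 1.1, 0.9], "rot": [0.2, 22.4, -25.4], "gripper": 0.2},
    {"xyz": [2, 1.2, 1.2], "rot": [0.9, 28.6, -31.2], "gripper": 0.2},
    {"xyz": [2.4, 1.3, 1.5], "rot": [1.6, 34.8, -37], "gripper": 0.2},
    {"xyz": [2.9, 1.4, 1.7], "rot": [2.3, 41, -42.8], "gripper": 0.2},
    {"xyz": [3.3, 1.5, 2], "rot": [3, 47.3, -48.7], "gripper": 0.2},
  ],
)

```text
t: 8.5
eef_pos: [0.4941, 0.0392, 0.1862]
eef_rot: [-0.595, 0.627, 0.344, 0.366]
wrist_force: [0.3, -0.6, -9.7]
width: 0.433
gripper_force: 61.0
```

```bash
python3 - <<'E'
from scan import *
from fit import *
go(stand(.15),R80)
p=manip.camera("scene");u,v=proj(p,o["eef_pos"]).astype(int);print(u,v)
v=max(v,75);c=p["frame"][v-75:v+75,u-100:u+100,::-1]
cv2.imwrite("pics/up.png",cv2.resize(c,(800,600),interpolation=cv2.INTER_CUBIC))
E
```

```text
tool offset [ 0.    -0.     1.571]
shift cm [ 0.03  0.01 -0.02] rot [ 0.  0. -0.] alt [  -8.8 -156.1   89.2]
271 158
```

View pics/up.png

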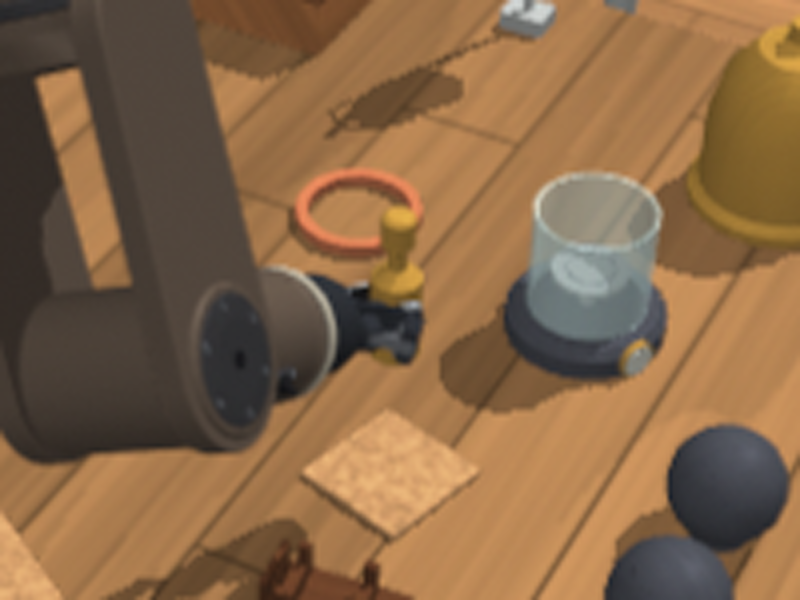

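The picture shows the weight upright in the gripper near (398,280), above the small cork pad at (390,475). I'll lower it.

Request:
move_arm(
  increments=[
    {"xyz": [0, 0, -2], "rot": [0, 0, 0], "gripper": 0.2},
    {"xyz": [0, 0, -5], "rot": [0, 0, 0], "gripper": 0.2},
    {"xyz": [0, 0, -8], "rot": [0, 0, 0], "gripper": 0.2},
    {"xyz": [0, 0, -11], "rot": [0, 0, 0], "gripper": 0.2},
    {"xyz": [0, 0, -12.5], "rot": [0, 0, 0], "gripper": 0.2},
    {"xyz": [0, 0, -13.2], "rot": [0, 0, 0], "gripper": 0.2},
    {"xyz": [0, 0, -13.2], "rot": [0, 0, 0], "gripper": 0.2},
  ],
)

```text
t: 9.25
eef_pos: [0.4942, 0.0395, 0.0552]
eef_rot: [-0.598, 0.625, 0.343, 0.367]
wrist_force: [0.1, -0.1, -7.8]
width: 0.433
gripper_force: 61.1
```

Request:
move_arm(
  increments=[
    {"xyz": [0, 0, -0.1], "rot": [0, 0, 0], "gripper": 0.2},
    {"xyz": [0, 0, -0.2], "rot": [0, 0, 0], "gripper": 0.2},
    {"xyz": [0, 0, -0.3], "rot": [0, 0, 0], "gripper": 0.2},
    {"xyz": [0, 0, -0.4], "rot": [0, 0, 0], "gripper": 0.2},
  ],
)

```text
t: 9.65
eef_pos: [0.4946, 0.0392, 0.0519]
eef_rot: [-0.598, 0.625, 0.343, 0.367]
wrist_force: [-0.3, -0.5, -8.3]
width: 0.429
gripper_force: 61.0
```

Request:
move_arm(
  increments=[
    {"xyz": [0, 0, -0.1], "rot": [0, 0, 0], "gripper": 0.2},
    {"xyz": [0, 0, -0.2], "rot": [0, 0, 0], "gripper": 0.2},
    {"xyz": [0, 0, -0.3], "rot": [0, 0, 0], "gripper": 0.2},
    {"xyz": [0, 0, -0.4], "rot": [0, 0, 0], "gripper": 0.2},
    {"xyz": [0, 0, -0.4], "rot": [0, 0, 0], "gripper": 0.2},
  ],
)

```text
t: 10.15
eef_pos: [0.4943, 0.0394, 0.0474]
eef_rot: [-0.598, 0.625, 0.343, 0.367]
wrist_force: [0.4, -0.6, -8.4]
width: 0.43
gripper_force: 61.0
```

Request:
move_arm(
  increments=[
    {"xyz": [0, 0, -0.1], "rot": [0, 0, 0], "gripper": 0.2},
    {"xyz": [0, 0, -0.2], "rot": [0, 0, 0], "gripper": 0.2},
    {"xyz": [0, 0, -0.2], "rot": [0, 0, 0], "gripper": 0.2},
  ],
)

```text
t: 10.45
eef_pos: [0.4944, 0.0395, 0.0464]
eef_rot: [-0.598, 0.624, 0.343, 0.367]
wrist_force: [-1.9, -4.8, 4.5]
width: 0.433
gripper_force: 62.5
```

Request:
move_arm(
  increments=[
    {"xyz": [0, 0, 0], "rot": [0, 0, 0], "gripper": 0.5},
    {"xyz": [0, 0, 0], "rot": [0, 0, 0], "gripper": 0.6},
    {"xyz": [0, 0, 0], "rot": [0, 0, 0], "gripper": 1},
    {"xyz": [0, 0, 0], "rot": [0, 0, 0], "gripper": 1},
    {"xyz": [0, 0, 0], "rot": [0, 0, 0], "gripper": 1},
  ],
)

```text
t: 10.95
eef_pos: [0.4944, 0.0394, 0.0456]
eef_rot: [-0.598, 0.625, 0.343, 0.367]
wrist_force: [0.1, 0.0, -0.8]
width: 0.997
gripper_force: 0.0
```

Request:
move_arm(
  increments=[
    {"xyz": [0, -1.7, 1], "rot": [0, 0, 0], "gripper": 1},
    {"xyz": [-0.2, -4.4, 2.5], "rot": [0, 0, 0], "gripper": 1},
    {"xyz": [-0.4, -7.8, 4.5], "rot": [0, 0, 0], "gripper": 1},
    {"xyz": [-0.6, -11, 6.5], "rot": [0, 0, 0], "gripper": 1},
    {"xyz": [-0.7, -13, 9.5], "rot": [0, 0, 0], "gripper": 1},
    {"xyz": [-0.7, -13, 13], "rot": [0, 0, 0], "gripper": 1},
    {"xyz": [-0.7, -13, 17], "rot": [0, 0, 0], "gripper": 1},
    {"xyz": [-0.7, -13, 21], "rot": [0, 0, 0], "gripper": 1},
  ],
)

```text
t: 11.75
eef_pos: [0.487, -0.0907, 0.2569]
eef_rot: [-0.598, 0.625, 0.343, 0.367]
wrist_force: [0.1, -0.1, 0.7]
width: 1.002
gripper_force: 0.0
```

```bash
cat > meas.py <<'E'
from fit import *
P=[manip.camera(n) for n in("top","scene")]
for p in P:
    L=manip.masks_of(p,"long_weight")
    for r in L[:3]: print(p["shot"],round(r["score"],2),np.round(r["centre"]),r["mask"].sum(),ray(p,r["centre"],.06).round(3))
V=[]
for p in P:
    L=[r for r in manip.masks_of(p,"long_weight") if np.hypot(*(np.array(r["centre"])-proj(p,(.493,.025,.07))))<25]
    if L: V.append((p,L[0]["mask"].astype(np.float32)))
for v in V: print(fit([v],LW,standing(.008),(.493,.025),(.008,.008)))
if len(V)>1: print("both",fit(V,LW,standing(.008),(.493,.025),(.008,.008)))
c=P[1]["frame"][60:240,150:390,::-1];cv2.imwrite("pics/stand.png",cv2.resize(c,(800,600),interpolation=cv2.INTER_CUBIC))
o=manip.observe();print(o["joint_positions"].round(2),o["eef_pos"],o["eef_rot"])
E
python3 meas.py
```

```text
14 0.76 [239. 213.] 185 [0.491 0.025 0.06 ]
15 0.93 [268. 188.] 320 [0.487 0.034 0.06 ]
(array([0.4933, 0.023 ]), np.float64(0.07))
(array([0.4923, 0.0269]), np.float64(0.177))
both (array([0.4933, 0.0231]), np.float64(0.129))
[-0.79  0.64  1.75  0.7   1.61  2.09] [ 0.48708688 -0.09040887  0.2549189 ] [-0.59763     0.6247978   0.34352905  0.36667955]
```

View pics/stand.png

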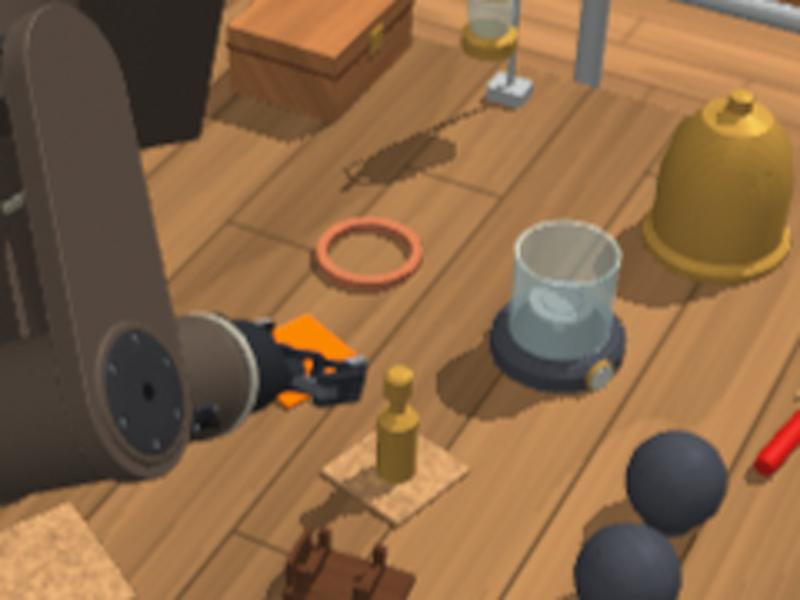

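The weight stands at about (398,430) in the picture, in the middle of the small pad, and has been let go. Next I'll point the tool down and take the head from above.

```bash
python3 - <<'E'
from scan import *
Rd=Ro.align_vectors([[0,0,-1]],[Rc.apply([0,0,1])])[0]*Rc
# snap
print("rot to down",(Rd*Rc.inv()).as_rotvec(degrees=True).round(1),"tool y",Rd.apply([0,1,0]).round(3))
np.save("Rd.npy",Rd.as_quat())
for x in([.4933,.0235,.25],[.4933,.0235,.108],[.559,.283,.28],[.559,.283,.158]):
    q,e=ik(np.array(x),Rd,o["joint_positions"]*[0,1,1,0,1,1]);print(x,q.round(2),round(e,4))
go([.4933,.0235,.25],Rd)
E
```

```text
tool offset [0.    0.    1.571]
rot to down [-60.2   3.3  -0. ] tool y [-0.999  0.044 -0.   ]
[0.4933, 0.0235, 0.25] [-0.12  0.2   1.92  0.13  1.01  2.92] 0.1099
[0.4933, 0.0235, 0.108] [-0.1   0.4   2.07  0.16  0.66  2.92] 0.0932
[0.559, 0.283, 0.28] [0.19 0.31 1.77 0.4  0.98 2.92] 0.3383
[0.559, 0.283, 0.158] [0.22 0.44 1.9  0.45 0.71 2.92] 0.3062
shift cm [ 0.62 11.39 -0.49] rot [-60.2   3.3  -0. ] alt [ -5.  -90.3 155.6]
```

```bash
python3 - <<'E'
from scan import *
R0=Ro.from_quat(np.load("Rd.npy"))
for psi in(-60,60):
    Rd=Ro.from_euler("z",psi,degrees=True)*R0
    print(psi,Rd.apply([0,1,0]).round(2),(Rd*Rc.inv()).as_rotvec(degrees=True).round(1))
    for x in([.4933,.0235,.108],[.559,.283,.28],[.559,.283,.158]):
        q,e=ik(np.array(x),Rd,o["joint_positions"]*[0,1,1,0,1,.8]);print(x,q.round(2),round(e,4))
E
```

```text
tool offset [0.    0.    1.571]
-60 [-0.46  0.89 -0.  ] [-52.7  34.4 -54.2]
[0.4933, 0.0235, 0.108] [-0.13  0.36  2.39  1.18  0.15  2.92] 0.3491
[0.559, 0.283, 0.28] [0.36 0.18 2.28 1.67 0.09 2.92] 0.6165
[0.559, 0.283, 0.158] [0.36 0.38 2.24 1.67 0.09 2.92] 0.4588
60 [-0.54 -0.84 -0.  ] [-56.2 -28.4  54.2]
[0.4933, 0.0235, 0.108] [-0.01  0.41  2.05  0.    0.69  2.13] 0.0
[0.559, 0.283, 0.28] [0.42 0.39 1.57 0.   1.19 2.56] 0.0
[0.559, 0.283, 0.158] [0.42 0.5  1.7  0.   0.94 2.56] 0.0
```

Request:
move_arm(
  increments=[
    {"xyz": [0, -0.5, 1], "rot": [-5.6, -2.8, 5.4], "gripper": 1},
    {"xyz": [0, -1, 2], "rot": [-11.2, -5.7, 10.8], "gripper": 1},
    {"xyz": [0, -1, 2], "rot": [-16.8, -8.5, 16.3], "gripper": 1},
    {"xyz": [0, -1, 2], "rot": [-22.5, -11.4, 21.7], "gripper": 1},
    {"xyz": [0, -1, 2], "rot": [-28, -14.2, 27], "gripper": 1},
    {"xyz": [0, -1, 2], "rot": [-33.7, -17, 32.5], "gripper": 1},
    {"xyz": [0, -1, 2], "rot": [-39.3, -19.9, 38], "gripper": 1},
    {"xyz": [0, -1, 2], "rot": [-45, -22.7, 43.4], "gripper": 1},
  ],
)

```text
t: 12.85
eef_pos: [0.4876, -0.1007, 0.2746]
eef_rot: [0.925, -0.365, -0.074, -0.078]
wrist_force: [-0.2, -0.1, -0.3]
width: 1.003
gripper_force: 0.0
```

```bash
cat > down.py <<'E'
from h import *
Rd=Ro.from_euler("z",60,degrees=True)*Ro.from_quat(np.load("Rd.npy"))
E
python3 - <<'E'
from down import *
o=manip.observe();print(o["joint_positions"].round(2),o["eef_pos"]);go([.4933,.0235,.20],Rd)
E
```

```text
[-0.39  0.28  1.76  0.16  1.25  1.87] [ 0.4875684  -0.10067589  0.27461024]
shift cm [ 0.57 12.42 -7.46] rot [-10.9  -5.6  10.5] alt [  -8.4   16.2 -168.5]
```

Request:
move_arm(
  increments=[
    {"xyz": [0, 0, 0], "rot": [-5.5, -2.8, 5.2], "gripper": 1},
    {"xyz": [0.2, 3, 0], "rot": [-10.9, -5.6, 10.5], "gripper": 1},
    {"xyz": [0.4, 7, 0], "rot": [-10.9, -5.6, 10.5], "gripper": 1},
    {"xyz": [0.6, 11, 0], "rot": [-10.9, -5.6, 10.5], "gripper": 1},
    {"xyz": [0.6, 12.4, -1], "rot": [-10.9, -5.6, 10.5], "gripper": 1},
    {"xyz": [0.6, 12.4, -4], "rot": [-10.9, -5.6, 10.5], "gripper": 1},
    {"xyz": [0.6, 12.4, -7], "rot": [-10.9, -5.6, 10.5], "gripper": 1},
    {"xyz": [0.6, 12.4, -8.5], "rot": [-10.9, -5.6, 10.5], "gripper": 1},
  ],
)

```text
t: 13.65
eef_pos: [0.4914, 0.0232, 0.187]
eef_rot: [0.959, -0.282, -0.004, -0.001]
wrist_force: [-0.7, 0.0, 0.1]
width: 1.002
gripper_force: 0.0
```

```bash
python3 - <<'E'
from down import *
p=manip.camera("scene");o=manip.observe();print(o["joint_positions"].round(2),o["eef_pos"]);go([.4933,.0235,.109],Rd)
c=p["frame"][100:220,190:350,::-1];cv2.imwrite("pics/pre2.png",cv2.resize(c,(640,480),interpolation=cv2.INTER_CUBIC))
E
```

```text
[-0.02  0.29  1.97  0.01  0.89  2.12] [0.49066878 0.02313806 0.1856402 ]
shift cm [ 0.26  0.04 -7.66] rot [-0.2 -0.5  0.2] alt [  -0.7    0.4 -179.8]
```

View pics/pre2.png

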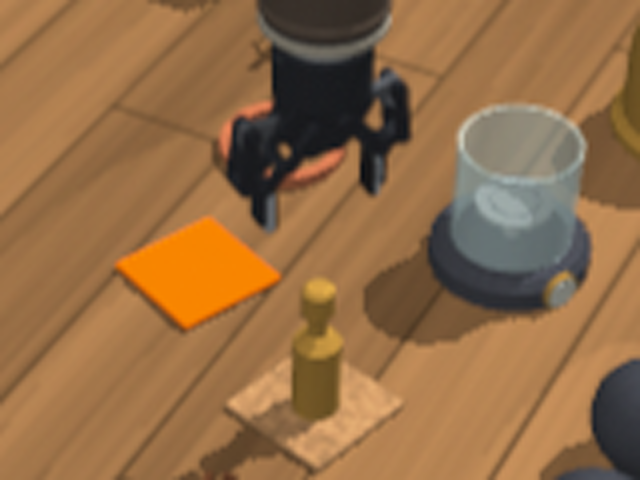

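The open fingers at (265,205) and (375,175) straddle the head at (320,290). I'll descend and close on it.

Request:
move_arm(
  increments=[
    {"xyz": [0.2, 0, -3], "rot": [-0.2, -0.5, 0.2], "gripper": 1},
    {"xyz": [0.2, 0, -6], "rot": [-0.2, -0.5, 0.2], "gripper": 1},
    {"xyz": [0.2, 0, -7.6], "rot": [-0.2, -0.5, 0.2], "gripper": 1},
    {"xyz": [0.2, 0, -7.6], "rot": [-0.2, -0.5, 0.2], "gripper": 0.5},
    {"xyz": [0.2, 0, -7.6], "rot": [-0.2, -0.5, 0.2], "gripper": 0.4},
    {"xyz": [0.2, 0, -7.6], "rot": [-0.2, -0.5, 0.2], "gripper": 0.3},
    {"xyz": [0.2, 0, -7.6], "rot": [-0.2, -0.5, 0.2], "gripper": 0.1},
    {"xyz": [0.2, 0, -7.6], "rot": [-0.2, -0.5, 0.2], "gripper": 0.1},
  ],
)

```text
t: 14.5
eef_pos: [0.4962, 0.0231, 0.1157]
eef_rot: [0.96, -0.281, 0.005, -0.002]
wrist_force: [-0.8, -1.7, 8.8]
width: 0.254
gripper_force: 54.3
```

Request:
move_arm(
  increments=[
    {"xyz": [0, 0, 0], "rot": [0, 0, 0], "gripper": 0.1},
    {"xyz": [0, 0, 0], "rot": [0, 0, 0], "gripper": 0.1},
  ],
)

```text
t: 14.7
eef_pos: [0.4961, 0.0232, 0.1157]
eef_rot: [0.96, -0.281, 0.005, -0.002]
wrist_force: [-1.9, -2.5, 9.5]
width: 0.25
gripper_force: 54.3
```

```bash
python3 - <<'E'
from down import *
o=manip.observe();print(o["joint_positions"].round(2),o["eef_pos"],o["wrist_force"],o["ft_torque"]);go([.559,.283,.28],Rd)
E
```

```text
[-0.01  0.39  2.04  0.    0.7   2.12] [0.49613484 0.02315159 0.11569125] [-1.93219618 -2.52817695  9.54327616] [-0.36912342  0.26581947  0.0421712 ]
shift cm [ 6.29 25.98 16.43] rot [-0.   0.5  0. ] alt [   0.9    0.  -180. ]
```

Request:
move_arm(
  increments=[
    {"xyz": [0, 0, 1], "rot": [0, 0, 0], "gripper": 0.1},
    {"xyz": [0, 0, 3], "rot": [0, 0, 0], "gripper": 0.1},
    {"xyz": [0, 0, 6], "rot": [0, 0, 0], "gripper": 0.1},
    {"xyz": [0, 0, 9], "rot": [0, 0, 0], "gripper": 0.1},
    {"xyz": [0, 0, 12], "rot": [0, 0, 0], "gripper": 0.1},
    {"xyz": [0, 0, 15], "rot": [0, 0, 0], "gripper": 0.1},
    {"xyz": [0, 0, 17], "rot": [0, 0, 0], "gripper": 0.1},
    {"xyz": [0, 0, 17], "rot": [0, 0, 0], "gripper": 0.1},
  ],
)

```text
t: 15.5
eef_pos: [0.4964, 0.0234, 0.2874]
eef_rot: [0.96, -0.281, 0.006, -0.002]
wrist_force: [-0.6, 1.0, -7.3]
width: 0.251
gripper_force: 51.1
```

```bash
python3 - <<'E'
from down import *
from fit import *
Pp=[manip.camera(n) for n in("top","scene")];o=manip.observe();print(o["eef_pos"],o["wrist_force"],o["ft_torque"],o["gripper_force"],o["width"])
go([.559,.283,.28],Rd);p=Pp[1];t=o["eef_pos"]
u,v=proj(p,t).astype(int);v0=max(v-50,0);c=p["frame"][v0:v0+120,u-80:u+80,::-1];cv2.imwrite("pics/hang.png",cv2.resize(c,(640,480),interpolation=cv2.INTER_CUBIC))
for r in manip.masks_of(p,"long_weight")[:2]:
    if np.hypot(*(np.array(r["centre"])-(u,v)))<60:
        m=r["mask"].astype(np.float32);ys,xs=np.nonzero(m)
        fr=lambda w:(lambda x:np.array([t[0]+w[0]+x[0],t[1]+w[1]+x[1],t[2]+.019-.119+w[2]+x[2]]))
        print(fit([(p,m)],[LW[0]],fr,(0,0,0),(.005,.005,.005)),xs.min(),xs.max(),ys.min(),ys.max())
    print(r["score"],r["centre"],r["mask"].sum())
E
```

```text
[0.49488503 0.02336708 0.28422669] [ 2.60234186e-01  3.06851007e-03 -9.23146014e+00] [-0.08254041 -0.07087637 -0.06822358] 50.9058356762398 0.2481518725944038
shift cm [ 6.41 25.96 -0.42] rot [-0.   0.4  0.1] alt [ 7.000e-01  1.000e-01 -1.799e+02]
(array([ 0.0016, -0.0016, -0.0021]), np.float64(0.264)) 264 276 128 167
0.81 [269.8, 151.8] 424
```

View pics/hang.png

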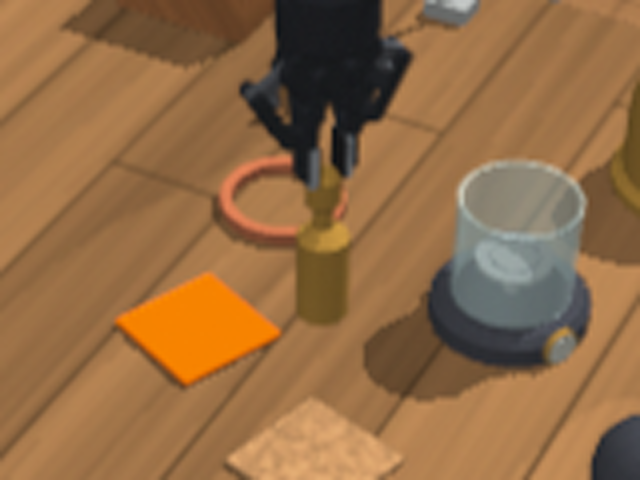

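The weight hangs upright below the fingers at (322,260), head gripped at (325,180). I'll carry it above the shield.

Request:
move_arm(
  increments=[
    {"xyz": [0.5, 2, 1], "rot": [0, 0, 0], "gripper": 0.1},
    {"xyz": [1.5, 6, 1], "rot": [0, 0, 0], "gripper": 0.1},
    {"xyz": [2.5, 10, 1], "rot": [0, 0, 0], "gripper": 0.1},
    {"xyz": [3.6, 14, 1], "rot": [0, 0, 0], "gripper": 0.1},
    {"xyz": [4.6, 18, 1], "rot": [0, 0, 0], "gripper": 0.1},
    {"xyz": [5.6, 22, 1], "rot": [0, 0, 0], "gripper": 0.1},
    {"xyz": [6.3, 25, 1], "rot": [0, 0, 0], "gripper": 0.1},
    {"xyz": [6.5, 26, 1], "rot": [0, 0, 0], "gripper": 0.1},
  ],
)

```text
t: 16.45
eef_pos: [0.5603, 0.286, 0.2929]
eef_rot: [0.96, -0.28, 0.003, -0.001]
wrist_force: [-0.2, 0.4, 0.6]
width: 0.102
gripper_force: 0.0
```

Request:
move_arm(
  increments=[
    {"xyz": [0, 0, 0], "rot": [0, 0, 0], "gripper": 0.1},
    {"xyz": [0, 0, 0], "rot": [0, 0, 0], "gripper": 0.1},
  ],
)

```text
t: 16.65
eef_pos: [0.5599, 0.2824, 0.2938]
eef_rot: [0.96, -0.281, 0.003, -0.001]
wrist_force: [-0.1, -0.7, 0.8]
width: 0.105
gripper_force: 0.0
```

```bash
cat > over.py <<'E'
from down import *
from fit import *
Pp=[manip.camera(n) for n in("top","scene")];o=manip.observe();t=o["eef_pos"];print(t,o["wrist_force"],o["joint_positions"].round(2))
go([.559,.283,.28],Rd)
zf=t[2]-.1077;LWc=[cyl(.021,0,.075),np.r_[circ(.021,.075),circ(.008,.085)]]
for p in Pp:
    for r in manip.masks_of(p,"long_weight")[:1]:
        print(p["shot"],r["score"],r["centre"],r["mask"].sum())
        ys,xs=np.nonzero(r["mask"]);print(xs.min(),xs.max(),ys.min(),ys.max())
        m=r["mask"].copy()
        # keep only the cylinder: rows below projected cone top
        cut=proj(p,[t[0],t[1],zf+.078])[1]
        if p is Pp[1]:
            m[:int(cut)]=0;print(fit([(p,m.astype(np.float32))],[cyl(.021,0,.075)],standing(zf),(t[0],t[1]),(.004,.004)))
            b=ys.max();cols=[ (xs[ys==y].min()+xs[ys==y].max())/2 for y in range(b-14,b-4)];print("mid col",np.mean(cols),"expected",proj(p,[t[0],t[1],zf+.03]))
            print("bottom row",b,"exp",max(proj(p,x+[t[0],t[1],zf])[1] for x in circ(.021,0)))
for i,p in enumerate(Pp):
    b=[r for r in manip.masks_of(p,"balance") if np.hypot(*(np.array(r["centre"])-proj(p,(.559,.283,.06))))<30][:1]
    print("bal",[fit([(p,r["mask"].astype(np.float32))],BAL,standing(),(.559,.283),(.004,.004)) for r in b])
p=Pp[1];u,v=proj(p,[.559,.283,.13]).astype(int);c=p["frame"][v-70:v+50,u-80:u+80,::-1];cv2.imwrite("pics/over.png",cv2.resize(c,(800,600),interpolation=cv2.INTER_CUBIC))
E
python3 over.py
```

```text
[0.56018375 0.28198025 0.29439843] [ 0.15159327  0.04672506 -0.11223925] [ 0.42  0.37  1.55 -0.    1.21  2.56]
shift cm [-0.12  0.1  -1.44] rot [-0.   0.4  0.1] alt [   0.6    0.  -179.9]
19 0.7 [152.3, 189.8] 2111
127 181 168 216
20 0.81 [278.1, 189.2] 380
262 300 180 198
(array([0.5602, 0.282 ]), np.float64(1.0))
mid col 278.0 expected [322.27684611 117.17111447]
bottom row 198 exp 128.04911717435758
bal [(array([0.56  , 0.2815]), np.float64(0.06))]
bal [(array([0.5598, 0.2846]), np.float64(0.051))]
```

View pics/over.png

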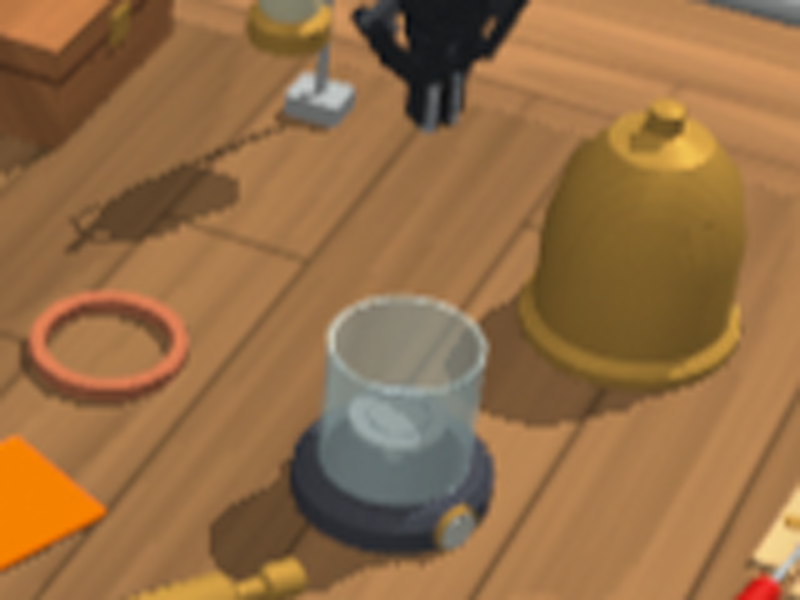

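The picture shows empty fingers at (435,100): the weight slipped out and lies on the bench near (220,590), head to the right. The grip was too high on the head. I'll locate the weight and take it again.

Request:
move_arm(
  increments=[
    {"xyz": [0, 0, 3], "rot": [0, 0, 0], "gripper": 1},
    {"xyz": [0, 0, 6], "rot": [0, 0, 0], "gripper": 1},
  ],
)

```text
t: 17.15
eef_pos: [0.5599, 0.2826, 0.3548]
eef_rot: [0.96, -0.281, 0.003, -0.001]
wrist_force: [1.0, -0.3, 0.8]
width: 0.434
gripper_force: 0.0
```

```bash
cat > find.py <<'E'
from fit import *
P=[manip.camera(n) for n in("top","scene")]
def lie(z):
    def fr(v):
        c,s=np.cos(v[2]),np.sin(v[2]);return lambda x:np.array([v[0]+c*x[2]-s*x[0],v[1]+s*x[2]+c*x[0],z+x[1]])
    return fr
V=[];X=ray(P[1],(278,189),.03);print(X)
for p in P:
    L=[r for q in("long_weight","short_weight") for r in manip.masks_of(p,q)]
    for r in L: print(p["shot"],round(r["score"],2),np.round(r["centre"]),r["mask"].sum(),ray(p,r["centre"],.025).round(3))
    L=[r for r in L if np.hypot(*(np.array(r["centre"])-proj(p,X)))<20 and r["mask"].sum()<900]
    if L:V.append((p,L[0]["mask"].astype(np.float32)))
print(len(V))
for z in(.021,.029):
    for y0 in(0,1,-1,2,-2):
        v0=(X[0]-.055*np.cos(y0),X[1]-.055*np.sin(y0),y0);print(z,fit(V,LW,lie(z),v0,(.01,.01,.3)))
im=[]
for p in P:
    u,v=proj(p,X).astype(int);im.append(cv2.resize(p["frame"][v-40:v+40,u-40:u+40,::-1],(400,400),interpolation=cv2.INTER_CUBIC))
cv2.imwrite("pics/fallen.png",np.hstack(im))
E
python3 find.py
```

```text
[0.50491059 0.07203548 0.03      ]
21 0.73 [226. 208.] 478 [0.509 0.068 0.025]
21 0.26 [244. 214.] 994 [0.492 0.012 0.025]
21 0.68 [366. 212.] 458 [ 0.497 -0.358  0.025]
22 0.65 [276. 190.] 397 [0.499 0.07  0.025]
22 0.85 [208. 273.] 449 [ 0.482 -0.337  0.025]
2
0.021 (array([0.4726, 0.0322, 0.9365]), np.float64(0.193))
0.021 (array([0.4728, 0.0324, 0.9393]), np.float64(0.192))
0.021 (array([ 0.5187,  0.1005, -2.154 ]), np.float64(0.463))
0.021 (array([0.473 , 0.0325, 0.9402]), np.float64(0.194))
0.021 (array([ 0.5431,  0.1408, -2.1534]), np.float64(0.388))
0.029 (array([0.4729, 0.0304, 0.9502]), np.float64(0.098))
0.029 (array([0.4737, 0.0308, 0.9495]), np.float64(0.097))
0.029 (array([ 0.52  ,  0.0961, -2.2013]), np.float64(0.423))
0.029 (array([0.4729, 0.0304, 0.9494]), np.float64(0.097))
0.029 (array([ 0.5392,  0.1396, -2.0597]), np.float64(0.381))
```

View pics/fallen.png

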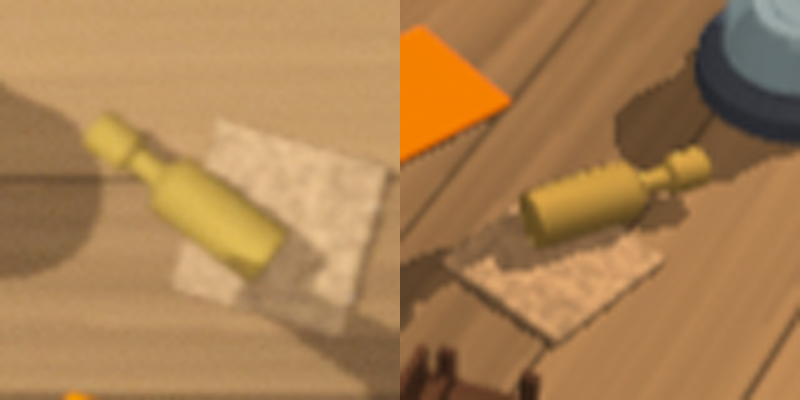

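The weight lies on the cork pad, foot at left-image (265,250) and head at (110,140), so it can be taken again. The hang picture put the fingertips above the nominal TCP, so I'll check that offset against the old pictures, then plan the regrasp.

```bash
cat > plan.py <<'E'
from scan import *
yaw=.95;h=np.array([np.cos(yaw),np.sin(yaw),0]);foot=np.array([.473,.0305,.029]);a=np.radians(30);ez=np.array([0,0,1.])
tz=-np.sin(a)*h-np.cos(a)*ez;g=foot+.044*h
def solve(x,R,seeds):
    L=[]
    for q0 in seeds:
        q,e=ik(np.array(x),R,q0)
        if e<.003 and not any(np.abs(q-k).max()<.05 for k in L):L.append(q)
    return L
seeds=[np.array([.1,.6,1.8,k,1.2,s]) for k in(0,.8,-.8,1.5) for s in(-1.8,0,1.8)]
E
python3 - <<'E'
from plan import *
p=manip.camera("scene");u,v=proj(p,[.559,.283,.13]).astype(int);T=np.array([.5602,.282,.2944])
print("over: TCP px",proj(p,T),"tips seen",(u-80+435/5,v-70+127/5),"px per cm z",(proj(p,T+[0,0,.01])-proj(p,T)))
T=np.array([.4949,.0234,.2842]);u,v=proj(p,T).astype(int);v0=max(v-50,0)
print("hang: TCP px",proj(p,T),"tips",(u-80+327/4,v0+180/4),"foot bottom",(u-80+322/4,v0+322/4),"pred foot bottom",proj(p,T+[.015,-.015,-.1077]),v-50)
q0=o["joint_positions"];print(q0.round(2))
for k in(0,180):
    R=pose(tz,[-h[1],h[0],0])*Ro.from_euler("z",k,degrees=True);x=g+tz*manip.hold_point_z
    for qg in solve(x,R,seeds)[:2]:
        print("grasp",k,qg.round(2))
        U=Ro.from_rotvec(np.pi/2*np.cross(h,ez))*R
        for psi in range(-180,180,20):
            Rf=Ro.from_euler("z",psi,degrees=True)*U
            for qs in solve(np.array([.493,.025,.01])-Rf.apply(R.inv().apply(foot-x)),Rf,[qg*[1,1,1,0,1,0]+[0,0,.2,d,0,s] for d in(.8,-.8) for s in(-1.3,1.3)]):
                d=np.abs(qs-qg).max()
                if d<2.6:print("  ",psi,Rf.apply(ez).round(2),qs.round(2),round(d,2))
E
```

```text
tool offset [0.    0.    1.571]
over: TCP px [324.54807074  97.75270408] tips seen (np.float64(326.0), np.float64(92.4)) px per cm z [ 0.30248256 -2.59359248]
hang: TCP px [270.53598587 136.99002572] tips (np.float64(271.75), np.float64(131.0)) foot bottom (np.float64(270.5), np.float64(166.5)) pred foot bottom [271.8036451  168.28548938] 86
[ 0.42  0.34  1.46 -0.    1.34  2.56]
grasp 0 [ 0.3   0.78  1.76 -0.36  1.06 -1.97]
grasp 180 [ 0.3   0.78  1.76 -0.36  1.06  1.17]
   20 [ 0.23  0.83 -0.5 ] [-0.68  0.9   2.1   1.1   1.1  -1.43] 2.6
   40 [-0.07  0.86 -0.5 ] [-0.57  0.93  1.87  0.81  1.27 -1.29] 2.46
   60 [-0.36  0.79 -0.5 ] [-0.45  0.99  1.66  0.59  1.45 -1.26] 2.42
   80 [-0.61  0.62 -0.5 ] [-0.32  1.04  1.48  0.41  1.62 -1.3 ] 2.47
   100 [-0.78  0.37 -0.5 ] [-0.18  1.08  1.35  0.23  1.74 -1.4 ] 2.57
```

```bash
cat >> plan.py <<'E'
Rg=pose(tz,[-h[1],h[0],0])*Ro.from_euler("z",180,degrees=True);xg=g+tz*(manip.hold_point_z+.003)
U=Ro.from_rotvec(np.pi/2*np.cross(h,ez))*Rg;RF=Ro.from_euler("z",40,degrees=True)*U
def rep(x,R):print("xyz",((x-o["eef_pos"])*100).round(2),"rot",(R*Rc.inv()).as_rotvec(degrees=True).round(1))
E
python3 - <<'E'
from plan import *
print(xg);rep(xg-.1*tz,Rg);rep(xg-.2*tz,Rg)
q1,e=ik(xg-.2*tz,Rg,np.array([.3,.7,1.6,-.3,1.2,1.2]));print(q1.round(2),e)
for k in(1,2,3):
    x,R,w=fk(o["joint_positions"]+(q1-o["joint_positions"])*k/3,P);rep(x,R)
E
```

```text
tool offset [ 0.    -0.     1.571]
[0.49228279 0.05746472 0.01020725]
xyz [ -3.86 -18.48 -25.67] rot [-6.5 32.7 84.9]
xyz [ -0.95 -14.41 -17.01] rot [-6.5 32.7 84.9]
[ 0.38  0.66  1.46 -0.27  1.47  1.09] 2.1166469271749477e-09
xyz [ 0.18 -4.64 -6.45] rot [-6.7  7.9 28.6]
xyz [ -0.18  -9.49 -12.12] rot [-9.2 19.1 57. ]
xyz [ -0.95 -14.41 -17.01] rot [-6.5 32.7 84.9]
```

Request:
move_arm(
  increments=[
    {"xyz": [0, -1.2, -1], "rot": [-1.7, 2, 7.1], "gripper": 1},
    {"xyz": [0, -2.3, -2], "rot": [-3.3, 4, 14.3], "gripper": 1},
    {"xyz": [0, -3.5, -3], "rot": [-5, 6, 21.5], "gripper": 1},
    {"xyz": [0, -5, -5], "rot": [-6.7, 7.9, 28.6], "gripper": 1},
    {"xyz": [0, -6, -7], "rot": [-7.3, 10.7, 35.7], "gripper": 1},
    {"xyz": [0, -7.2, -9], "rot": [-8, 13.5, 42.8], "gripper": 1},
    {"xyz": [0, -8.5, -10.5], "rot": [-8.6, 16.3, 49.9], "gripper": 1},
    {"xyz": [-0.2, -9.5, -12], "rot": [-9.2, 19.1, 57], "gripper": 1},
  ],
)

```text
t: 18.3
eef_pos: [0.5581, 0.1872, 0.2329]
eef_rot: [0.961, 0.216, -0.13, 0.116]
wrist_force: [0.2, 0.4, -0.8]
width: 1.0
gripper_force: 0.0
```

```bash
python3 - <<'E'
from plan import *
rep(xg-.2*tz,Rg);rep(xg-.1*tz,Rg)
E
```

```text
tool offset [-0.     0.     1.571]
xyz [-0.76 -4.84 -4.94] rot [-0.7 15.6 26.4]
xyz [ -3.67  -8.91 -13.61] rot [-0.7 15.6 26.4]
```

Request:
move_arm(
  increments=[
    {"xyz": [-0.2, -1.2, -1], "rot": [-0.2, 3.9, 6.6], "gripper": 1},
    {"xyz": [-0.4, -2.4, -2], "rot": [-0.3, 7.8, 13.2], "gripper": 1},
    {"xyz": [-0.6, -3.6, -3.5], "rot": [-0.5, 11.7, 19.8], "gripper": 1},
    {"xyz": [-0.8, -4.8, -4.9], "rot": [-0.7, 15.6, 26.4], "gripper": 1},
    {"xyz": [-1.8, -6.2, -7.8], "rot": [-0.7, 15.6, 26.4], "gripper": 1},
    {"xyz": [-2.8, -7.6, -10.7], "rot": [-0.7, 15.6, 26.4], "gripper": 1},
    {"xyz": [-3.7, -8.9, -13.6], "rot": [-0.7, 15.6, 26.4], "gripper": 1},
    {"xyz": [-3.7, -8.9, -13.6], "rot": [-0.7, 15.6, 26.4], "gripper": 1},
  ],
)

```text
t: 19.1
eef_pos: [0.5177, 0.0973, 0.0953]
eef_rot: [0.86, 0.439, -0.232, 0.117]
wrist_force: [-1.1, 0.1, 0.7]
width: 1.0
gripper_force: 0.0
```

```bash
python3 - <<'E'
from plan import *
print(o["wrist_force"]);rep(xg,Rg)
E
```

```text
tool offset [-0.     0.     1.571]
[-1.06041378  0.07694511  0.67446529]
xyz [-2.54 -3.98 -8.51] rot [ 0.  -0.2  0.4]
```

Request:
move_arm(
  increments=[
    {"xyz": [-0.6, -1, -2.1], "rot": [0, 0, 0], "gripper": 1},
    {"xyz": [-1.3, -2, -4.3], "rot": [0, 0, 0], "gripper": 1},
    {"xyz": [-1.9, -3, -6.4], "rot": [0, 0, 0], "gripper": 1},
    {"xyz": [-2.4, -3.7, -7.9], "rot": [0, 0, 0], "gripper": 1},
    {"xyz": [-2.5, -4, -8.4], "rot": [0, 0, 0], "gripper": 1},
    {"xyz": [-2.5, -4, -8.4], "rot": [0, 0, 0], "gripper": 1},
  ],
)

```text
t: 19.7
eef_pos: [0.4967, 0.0594, 0.0147]
eef_rot: [0.861, 0.439, -0.229, 0.118]
wrist_force: [-0.2, -0.6, 0.4]
width: 1.0
gripper_force: 0.0
```

Request:
move_arm(
  increments=[
    {"xyz": [0, 0, 0], "rot": [0, 0, 0], "gripper": 0.6},
    {"xyz": [0, 0, 0], "rot": [0, 0, 0], "gripper": 0.4},
    {"xyz": [0, 0, 0], "rot": [0, 0, 0], "gripper": 0.3},
    {"xyz": [0, 0, 0], "rot": [0, 0, 0], "gripper": 0.2},
    {"xyz": [0, 0, 0], "rot": [0, 0, 0], "gripper": 0.2},
    {"xyz": [0, 0, 0], "rot": [0, 0, 0], "gripper": 0.2},
  ],
)

```text
t: 20.3
eef_pos: [0.4967, 0.06, 0.0152]
eef_rot: [0.861, 0.439, -0.228, 0.118]
wrist_force: [-2.2, 5.8, 7.1]
width: 0.43
gripper_force: 58.3
```

Request:
move_arm(
  increments=[
    {"xyz": [0, 0, 1], "rot": [0, 0, 0], "gripper": 0.2},
    {"xyz": [0, 0, 3], "rot": [0, 0, 0], "gripper": 0.2},
    {"xyz": [0, 0, 6], "rot": [0, 0, 0], "gripper": 0.2},
    {"xyz": [0, 0, 10], "rot": [0, 0, 0], "gripper": 0.2},
    {"xyz": [0, 0, 14], "rot": [0, 0, 0], "gripper": 0.2},
    {"xyz": [0, 0, 17], "rot": [0, 0, 0], "gripper": 0.2},
    {"xyz": [0, 0, 17], "rot": [0, 0, 0], "gripper": 0.2},
  ],
)

```text
t: 21.0
eef_pos: [0.4982, 0.0599, 0.1883]
eef_rot: [0.862, 0.439, -0.225, 0.118]
wrist_force: [0.6, 0.8, -9.2]
width: 0.432
gripper_force: 59.6
```

```bash
cat >> plan.py <<'E'
Ra=Ro.from_quat([0.861,0.439,-0.228,0.118]);ft2=Ra.inv().apply(foot-np.array([.4967,.06,.0152]))
RF=Ro.from_euler("z",40,degrees=True)*Ro.from_rotvec(np.pi/2*np.cross(h,ez))*Ra
def stand2(z,xy=(.493,.025)):return np.array([*xy,z])-RF.apply(ft2)
qF,eF=ik(stand2(.15),RF,np.array([-.57,.7,1.87,.8,1.4,-1.2]))
def seg2(n):
    q0=o["joint_positions"];print("qF",qF.round(2),eF,"q",q0.round(2),o["wrist_force"].round(1),o["width"])
    for k in range(1,n+1):
        x,R,w=fk(q0+(qF-q0)*k/n,P);print(k,end=" ");rep(x,R);print("    tcp",x.round(3),"head",(x+R.apply(ft2+RF.inv().apply([0,0,.135]))).round(2))
E
python3 -c "
from plan import *
seg2(6)"
```

```text
tool offset [-0.     0.     1.571]
qF [-0.58  0.7   1.86  0.77  1.44 -1.11] 1.1811167599518058e-09 q [ 0.3   0.55  1.67 -0.31  1.35  1.06] [ 0.6  0.8 -9.2] 0.43203672994365966
1 xyz [-4.55 -1.21 -2.61] rot [14.5 12.1  3.3]
    tcp [0.453 0.048 0.162] head [0.51 0.13 0.19]
2 xyz [-7.62 -0.9  -3.97] rot [32.2 18.3  7. ]
    tcp [0.422 0.051 0.149] head [0.48 0.12 0.19]
3 xyz [-8.69  0.12 -4.2 ] rot [50.8 17.6 11.5]
    tcp [0.411 0.061 0.146] head [0.46 0.12 0.21]
4 xyz [-7.63  0.87 -3.48] rot [68.1  9.8 17.1]
    tcp [0.422 0.069 0.154] head [0.47 0.1  0.23]
5 xyz [-4.67  0.4  -2.01] rot [81.3 -4.7 23.8]
    tcp [0.452 0.064 0.168] head [0.48 0.07 0.26]
6 xyz [-0.42 -2.1  -0.05] rot [ 87.9 -24.4  31.4]
    tcp [0.494 0.039 0.188] head [0.49 0.03 0.28]
```

Request:
move_arm(
  increments=[
    {"xyz": [-2.2, -0.6, -1.3], "rot": [7.2, 6, 1.6], "gripper": 0.2},
    {"xyz": [-3.5, -1, -2], "rot": [11, 9, 2.5], "gripper": 0.2},
    {"xyz": [-4.6, -1.2, -2.6], "rot": [14.5, 12.1, 3.3], "gripper": 0.2},
    {"xyz": [-6, -1.1, -3.3], "rot": [23, 15.2, 5.2], "gripper": 0.2},
    {"xyz": [-7.6, -0.9, -4], "rot": [32.2, 18.3, 7], "gripper": 0.2},
    {"xyz": [-8.2, -0.4, -4.1], "rot": [40, 18, 9], "gripper": 0.2},
    {"xyz": [-8.5, -0.1, -4.1], "rot": [46, 17.8, 10.3], "gripper": 0.2},
    {"xyz": [-8.7, 0.1, -4.2], "rot": [50.8, 17.6, 11.5], "gripper": 0.2},
  ],
)

```text
t: 21.8
eef_pos: [0.4091, 0.0597, 0.1416]
eef_rot: [0.737, 0.588, -0.13, -0.307]
wrist_force: [0.3, 0.3, -7.7]
width: 0.432
gripper_force: 60.4
```

```bash
python3 -c "
from plan import *
seg2(3)"
```

```text
tool offset [0.    0.    1.571]
qF [-0.58  0.7   1.86  0.77  1.44 -1.11] 1.1811167599518058e-09 q [-0.14  0.63  1.77  0.23  1.39 -0.03] [ 0.3  0.3 -7.7] 0.4322733314650785
1 xyz [1.13 0.82 0.88] rot [18.3 -6.4 -0.5]
    tcp [0.42  0.068 0.15 ] head [0.47 0.1  0.23]
2 xyz [4.17 0.39 2.5 ] rot [ 33.8 -18.8  -2.1]
    tcp [0.451 0.064 0.167] head [0.48 0.07 0.26]
3 xyz [ 8.5  -2.08  4.62] rot [ 44.6 -36.4  -3.8]
    tcp [0.494 0.039 0.188] head [0.49 0.03 0.28]
```

Request:
move_arm(
  increments=[
    {"xyz": [0.5, 0.4, 0.5], "rot": [7, -2.4, -0.2], "gripper": 0.2},
    {"xyz": [1, 0.8, 0.8], "rot": [14, -5, -0.4], "gripper": 0.2},
    {"xyz": [2, 0.7, 1.3], "rot": [21, -8.5, -0.9], "gripper": 0.2},
    {"xyz": [3, 0.6, 1.9], "rot": [27.5, -13.5, -1.5], "gripper": 0.2},
    {"xyz": [4.2, 0.4, 2.5], "rot": [33.8, -18.8, -2.1], "gripper": 0.2},
    {"xyz": [5.6, -0.4, 3.2], "rot": [38, -25, -2.7], "gripper": 0.2},
    {"xyz": [7, -1.2, 3.9], "rot": [41.3, -31, -3.2], "gripper": 0.2},
    {"xyz": [8.5, -2.1, 4.6], "rot": [44.6, -36.4, -3.8], "gripper": 0.2},
  ],
)

```text
t: 22.6
eef_pos: [0.4944, 0.0385, 0.1877]
eef_rot: [0.591, 0.633, 0.34, -0.367]
wrist_force: [0.3, 0.4, -8.1]
width: 0.432
gripper_force: 61.2
```

```bash
python3 -c "
from plan import *
rep(stand2(.15),RF);rep(stand2(.012),RF);print(o['eef_pos'],o['joint_positions'].round(2))
from fit import *
p=manip.camera('scene')
for r in manip.masks_of(p,'long_weight')[:2]:
    ys,xs=np.nonzero(r['mask']);print(r['score'],r['centre'],xs.min(),xs.max(),ys.min(),ys.max(),proj(p,[.493,.025,.285]),proj(p,[.493,.025,.15]))
    top=[y for y in range(ys.min(),ys.min()+12,2)];print([(y,(xs[ys==y].min()+xs[ys==y].max())/2) for y in range(ys.min(),ys.max()+1,4)])
"
```

```text
tool offset [0.    0.    1.571]
xyz [-0.04  0.04  0.01] rot [0.2 0.2 0.2]
xyz [ -0.04   0.04 -13.79] rot [0.2 0.2 0.2]
[0.49442046 0.03850432 0.18769136] [-0.58  0.7   1.86  0.77  1.44 -1.11]
0.67 [274.1, 150.6] 265 276 136 158 [270.22670664 136.30102834] [269.29267555 169.76042559]
[(136, np.float64(271.5)), (140, np.float64(272.0)), (144, np.float64(271.5)), (148, np.float64(271.0)), (152, np.float64(270.5)), (156, np.float64(270.5))]
```

Request:
move_arm(
  increments=[
    {"xyz": [0, 0, -2], "rot": [0, 0, 0], "gripper": 0.2},
    {"xyz": [0, 0, -5.5], "rot": [0, 0, 0], "gripper": 0.2},
    {"xyz": [0, 0, -9], "rot": [0, 0, 0], "gripper": 0.2},
    {"xyz": [0, 0, -11.5], "rot": [0, 0, 0], "gripper": 0.2},
    {"xyz": [0, 0, -12.8], "rot": [0, 0, 0], "gripper": 0.2},
    {"xyz": [0, 0, -13.3], "rot": [0, 0, 0], "gripper": 0.2},
    {"xyz": [0, 0, -13.6], "rot": [0, 0, 0], "gripper": 0.2},
    {"xyz": [0, 0, -13.6], "rot": [0, 0, 0], "gripper": 0.2},
  ],
)

```text
t: 23.5
eef_pos: [0.4946, 0.0393, 0.0529]
eef_rot: [0.591, 0.633, 0.338, -0.368]
wrist_force: [0.1, 0.2, -8.3]
width: 0.43
gripper_force: 61.4
```

Request:
move_arm(
  increments=[
    {"xyz": [0, 0, -0.1], "rot": [0, 0, 0], "gripper": 0.2},
    {"xyz": [0, 0, -0.2], "rot": [0, 0, 0], "gripper": 0.2},
    {"xyz": [0, 0, -0.3], "rot": [0, 0, 0], "gripper": 0.2},
    {"xyz": [0, 0, -0.3], "rot": [0, 0, 0], "gripper": 0.2},
  ],
)

```text
t: 23.9
eef_pos: [0.4944, 0.0392, 0.0496]
eef_rot: [0.591, 0.633, 0.339, -0.368]
wrist_force: [-0.2, -0.5, -8.5]
width: 0.435
gripper_force: 61.3
```

Request:
move_arm(
  increments=[
    {"xyz": [0, 0, -0.1], "rot": [0, 0, 0], "gripper": 0.2},
    {"xyz": [0, 0, -0.2], "rot": [0, 0, 0], "gripper": 0.2},
    {"xyz": [0, 0, -0.2], "rot": [0, 0, 0], "gripper": 0.2},
  ],
)

```text
t: 24.2
eef_pos: [0.4944, 0.0393, 0.0475]
eef_rot: [0.591, 0.633, 0.339, -0.368]
wrist_force: [0.8, -1.0, -6.4]
width: 0.429
gripper_force: 61.5
```

Request:
move_arm(
  increments=[
    {"xyz": [0, 0, -0.1], "rot": [0, 0, 0], "gripper": 0.2},
    {"xyz": [0, 0, -0.2], "rot": [0, 0, 0], "gripper": 0.2},
    {"xyz": [0, 0, -0.2], "rot": [0, 0, 0], "gripper": 0.2},
  ],
)

```text
t: 24.5
eef_pos: [0.4944, 0.0396, 0.0472]
eef_rot: [0.59, 0.633, 0.34, -0.369]
wrist_force: [-2.4, -8.7, 14.1]
width: 0.434
gripper_force: 63.6
```

Request:
move_arm(
  increments=[
    {"xyz": [0, 0, 0.1], "rot": [0, 0, 0], "gripper": 0.5},
    {"xyz": [0, 0, 0.1], "rot": [0, 0, 0], "gripper": 0.6},
    {"xyz": [0, 0, 0.1], "rot": [0, 0, 0], "gripper": 1},
    {"xyz": [0, 0, 0.1], "rot": [0, 0, 0], "gripper": 1},
    {"xyz": [0, 0, 0.1], "rot": [0, 0, 0], "gripper": 1},
  ],
)

```text
t: 25.0
eef_pos: [0.4943, 0.0394, 0.0465]
eef_rot: [0.591, 0.633, 0.339, -0.368]
wrist_force: [0.0, 0.2, -0.7]
width: 1.0
gripper_force: 0.0
```

Request:
move_arm(
  increments=[
    {"xyz": [0, -1.7, 1], "rot": [0, 0, 0], "gripper": 1},
    {"xyz": [-0.2, -4.4, 2.5], "rot": [0, 0, 0], "gripper": 1},
    {"xyz": [-0.2, -7.8, 4.5], "rot": [0, 0, 0], "gripper": 1},
    {"xyz": [-0.2, -11, 6.5], "rot": [0, 0, 0], "gripper": 1},
    {"xyz": [-0.2, -13, 9.5], "rot": [0, 0, 0], "gripper": 1},
    {"xyz": [-0.2, -13, 13], "rot": [0, 0, 0], "gripper": 1},
    {"xyz": [-0.2, -13, 17], "rot": [0, 0, 0], "gripper": 1},
    {"xyz": [-0.2, -13, 22], "rot": [0, 0, 0], "gripper": 1},
  ],
)

```text
t: 25.8
eef_pos: [0.4916, -0.0915, 0.2677]
eef_rot: [0.591, 0.633, 0.338, -0.369]
wrist_force: [0.3, -0.2, 0.5]
width: 1.001
gripper_force: 0.0
```

```bash
python3 meas.py; cat > scan2.py <<'E'
from scan import *
R0=Ro.align_vectors([[0,0,-1]],[Rc.apply([0,0,1])])[0]*Rc
for psi in(0,30,60,90):
    Rd=Ro.from_euler("z",psi,degrees=True)*R0
    L=[ik(np.array(x),Rd,np.array([s[0],.4,1.9,0,.8,s[1]])) for x,s in(([.493,.025,.09],(0,-1.)),([.559,.283,.30],(.4,-.6)))]
    print(psi,[(q.round(2),round(e,3)) for q,e in L],(Rd*Rc.inv()).as_rotvec(degrees=True).round(1))
E
python3 scan2.py
```

```text
25 0.49 [240. 211.] 151 [0.498 0.022 0.06 ]
26 0.76 [268. 191.] 326 [0.493 0.021 0.06 ]
(array([0.4942, 0.0223]), np.float64(0.191))
(array([0.4952, 0.0231]), np.float64(0.156))
both (array([0.4949, 0.0216]), np.float64(0.177))
[-0.74  0.66  1.65  0.64  1.7  -1.03] [ 0.49198577 -0.09099503  0.26611922] [ 0.59087867  0.63302553  0.33832749 -0.36834168]
tool offset [-0.     0.     1.571]
0 [(array([-0.01,  0.43,  2.06,  0.  ,  0.65, -0.08]), np.float64(0.0)), (array([ 0.42,  0.37,  1.54, -0.  ,  1.23,  0.35]), np.float64(0.0))] [-59.8  -4.6  -0. ]
30 [(array([-0.01,  0.43,  2.06,  0.  ,  0.65, -0.6 ]), np.float64(0.0)), (array([ 0.42,  0.37,  1.54,  0.  ,  1.23, -0.17]), np.float64(0.0))] [-57.2 -20.2  27.2]
60 [(array([-0.01,  0.43,  2.06, -0.  ,  0.65, -1.13]), np.float64(0.0)), (array([ 0.42,  0.37,  1.54, -0.  ,  1.23, -0.7 ]), np.float64(0.0))] [-51.7 -35.4  54.2]
90 [(array([-0.01,  0.43,  2.06, -0.  ,  0.65, -1.65]), np.float64(0.0)), (array([ 0.42,  0.37,  1.54,  0.  ,  1.23, -1.22]), np.float64(0.0))] [-43.  -50.2  80.9]
```

Request:
move_arm(
  increments=[
    {"xyz": [0, -0.5, 0.5], "rot": [-7.5, -0.6, 0], "gripper": 1},
    {"xyz": [0, -1, 1], "rot": [-15, -1.1, 0], "gripper": 1},
    {"xyz": [0, -1, 1], "rot": [-22.5, -1.7, 0], "gripper": 1},
    {"xyz": [0, -1, 1], "rot": [-30, -2.3, 0], "gripper": 1},
    {"xyz": [0, -1, 1], "rot": [-37.5, -2.9, 0], "gripper": 1},
    {"xyz": [0, -1, 1], "rot": [-45, -3.5, 0], "gripper": 1},
    {"xyz": [0, -1, 1], "rot": [-52.5, -4, 0], "gripper": 1},
    {"xyz": [0, -1, 1], "rot": [-59.8, -4.6, 0], "gripper": 1},
  ],
)

```text
t: 26.9
eef_pos: [0.4925, -0.101, 0.2764]
eef_rot: [0.682, 0.731, -0.001, 0.002]
wrist_force: [-0.6, 0.2, -0.4]
width: 1.0
gripper_force: 0.0
```

```bash
python3 - <<'E'
from scan import *
R0=Ro.align_vectors([[0,0,-1]],[Rc.apply([0,0,1])])[0]*Rc
np.save("R2.npy",R0.as_quat());print(Rc.apply([0,0,1]).round(4),Rc.apply([0,1,0]).round(3),o["joint_positions"].round(2),o["eef_pos"].round(4))
go([.4945,.0225,.19],R0)
E
```

```text
tool offset [-0.    -0.     1.571]
[ 0.0012 -0.004  -1.    ] [0.998 0.069 0.001] [-0.26  0.2   1.84 -0.    1.1  -0.33] [ 0.4925 -0.101   0.2764]
shift cm [ 0.2  12.35 -8.64] rot [ 0.2  0.1 -0. ] alt [-1.0e-01  4.0e-01  1.8e+02]
```

Request:
move_arm(
  increments=[
    {"xyz": [0.1, 4, 0], "rot": [0.2, 0, 0], "gripper": 1},
    {"xyz": [0.2, 8, 0], "rot": [0.2, 0, 0], "gripper": 1},
    {"xyz": [0.2, 12.3, 0], "rot": [0.2, 0, 0], "gripper": 1},
    {"xyz": [0.2, 12.35, -4], "rot": [0.2, 0, 0], "gripper": 1},
    {"xyz": [0.2, 12.35, -8], "rot": [0.2, 0, 0], "gripper": 1},
    {"xyz": [0.2, 12.35, -12], "rot": [0.2, 0, 0], "gripper": 1},
    {"xyz": [0.2, 12.35, -16], "rot": [0.2, 0, 0], "gripper": 1},
    {"xyz": [0.2, 12.35, -16], "rot": [0.2, 0, 0], "gripper": 1},
  ],
)

```text
t: 27.7
eef_pos: [0.4903, 0.0227, 0.1117]
eef_rot: [0.682, 0.731, -0.002, -0.005]
wrist_force: [-0.1, -0.2, 1.0]
width: 0.999
gripper_force: 0.0
```

```bash
python3 -c "
from h import *
o=manip.observe();print(o['wrist_force'],o['eef_pos']);go([.4945,.0225,.094],Ro.from_quat(np.load('R2.npy')))"
```

```text
[-0.14219592 -0.17574168  0.95908623] [0.49027421 0.02273378 0.11170703]
shift cm [ 0.42 -0.02 -1.77] rot [-0.2 -0.6 -0. ] alt [  0.9  -0.4 180. ]
```

Request:
move_arm(
  increments=[
    {"xyz": [0.2, 0, -0.8], "rot": [0, 0, 0], "gripper": 1},
    {"xyz": [0.3, 0, -1.7], "rot": [0, -0.3, 0], "gripper": 1},
    {"xyz": [0.3, 0, -1.7], "rot": [0, -0.3, 0], "gripper": 1},
    {"xyz": [0.3, 0, -1.7], "rot": [0, -0.3, 0], "gripper": 1},
  ],
)

```text
t: 28.1
eef_pos: [0.4979, 0.0228, 0.1003]
eef_rot: [0.682, 0.731, 0.004, 0.001]
wrist_force: [-0.3, -0.7, 0.3]
width: 1.002
gripper_force: 0.0
```

```bash
python3 -c "
from h import *
o=manip.observe();print(o['wrist_force'],o['eef_pos'],o['width']);go([.4945,.0225,.094],Ro.from_quat(np.load('R2.npy')))"
```

```text
[-0.25107394 -0.73260482  0.26415952] [0.49788432 0.02275379 0.10034715] 1.0016773277736808
shift cm [-0.34 -0.03 -0.63] rot [-0.2  0.4 -0. ] alt [ -0.6  -0.4 180. ]
```

```bash
python3 -c "
from h import *
for i in range(4):
    manip.camera('top');o=manip.observe();print(o['eef_pos'].round(4),o['joint_positions'].round(4),o['qd'].round(3))
go([.4945,.0225,.094],Ro.from_quat(np.load('R2.npy')))"
```

```text
[0.4979 0.0228 0.1004] [-0.0185  0.4195  2.0493  0.0069  0.6663 -0.0936] [ 0.001 -0.     0.    -0.001 -0.002 -0.   ]
[0.4979 0.0228 0.1004] [-0.0185  0.4195  2.0494  0.007   0.6662 -0.0936] [-0.001  0.     0.004  0.003 -0.002  0.001]
[0.4978 0.0228 0.1003] [-0.0185  0.4196  2.0495  0.007   0.6661 -0.0936] [-0.     0.004  0.003 -0.002 -0.004  0.001]
[0.4978 0.0228 0.1002] [-0.0184  0.4197  2.0496  0.007   0.6659 -0.0936] [-0.     0.004  0.002 -0.001 -0.002 -0.001]
shift cm [-0.33 -0.03 -0.62] rot [-0.2  0.4 -0. ] alt [ -0.6  -0.4 180. ]
```

Request:
move_arm(
  increments=[
    {"xyz": [-0.3, 0, -0.1], "rot": [0, 0.2, 0], "gripper": 0.6},
    {"xyz": [-0.3, 0, -0.1], "rot": [0, 0.2, 0], "gripper": 0.5},
    {"xyz": [-0.3, 0, -0.1], "rot": [0, 0.2, 0], "gripper": 0.4},
    {"xyz": [-0.3, 0, -0.1], "rot": [0, 0.2, 0], "gripper": 0.3},
    {"xyz": [-0.3, 0, -0.1], "rot": [0, 0.2, 0], "gripper": 0.1},
    {"xyz": [-0.3, 0, -0.1], "rot": [0, 0.2, 0], "gripper": 0.1},
    {"xyz": [-0.3, 0, -0.1], "rot": [0, 0.2, 0], "gripper": 0.1},
  ],
)

```text
t: 29.0
eef_pos: [0.4947, 0.0228, 0.0988]
eef_rot: [0.682, 0.731, 0.002, -0.001]
wrist_force: [-0.3, -0.0, 7.6]
width: 0.303
gripper_force: 59.0
```

Request:
move_arm(
  increments=[
    {"xyz": [0, 0, 0.5], "rot": [0, 0, 0], "gripper": 0.1},
    {"xyz": [0, 0, 1], "rot": [0, 0, 0], "gripper": 0.1},
    {"xyz": [0, 0, 2], "rot": [0, 0, 0], "gripper": 0.1},
    {"xyz": [0, 0, 3], "rot": [0, 0, 0], "gripper": 0.1},
    {"xyz": [0, 0, 3], "rot": [0, 0, 0], "gripper": 0.1},
    {"xyz": [0, 0, 3], "rot": [0, 0, 0], "gripper": 0.1},
    {"xyz": [0, 0, 3], "rot": [0, 0, 0], "gripper": 0.1},
  ],
)

```text
t: 29.7
eef_pos: [0.4942, 0.0228, 0.1284]
eef_rot: [0.682, 0.731, 0.002, -0.001]
wrist_force: [0.2, 0.7, -8.7]
width: 0.298
gripper_force: 60.2
```

Request:
move_arm(
  increments=[
    {"xyz": [0, 0, 3], "rot": [0, 0, 0], "gripper": 0.1},
    {"xyz": [0, 0, 6], "rot": [0, 0, 0], "gripper": 0.1},
    {"xyz": [0, 0, 9], "rot": [0, 0, 0], "gripper": 0.1},
    {"xyz": [0, 0, 12], "rot": [0, 0, 0], "gripper": 0.1},
    {"xyz": [0, 0, 15], "rot": [0, 0, 0], "gripper": 0.1},
    {"xyz": [0, 0, 16], "rot": [0, 0, 0], "gripper": 0.1},
    {"xyz": [0, 0, 16], "rot": [0, 0, 0], "gripper": 0.1},
    {"xyz": [0, 0, 16], "rot": [0, 0, 0], "gripper": 0.1},
  ],
)

```text
t: 30.5
eef_pos: [0.4936, 0.0228, 0.287]
eef_rot: [0.682, 0.731, 0.001, -0.002]
wrist_force: [-0.9, -0.5, -8.3]
width: 0.299
gripper_force: 62.1
```

Request:
move_arm(
  increments=[
    {"xyz": [0.5, 2, 0], "rot": [0, 0, 0], "gripper": 0.1},
    {"xyz": [1.5, 6, 0], "rot": [0, 0, 0], "gripper": 0.1},
    {"xyz": [2.5, 10, 0], "rot": [0, 0, 0], "gripper": 0.1},
    {"xyz": [3.6, 14, 0], "rot": [0, 0, 0], "gripper": 0.1},
    {"xyz": [4.6, 18, 0], "rot": [0, 0, 0], "gripper": 0.1},
    {"xyz": [5.6, 22, 0], "rot": [0, 0, 0], "gripper": 0.1},
    {"xyz": [6.3, 25, 0], "rot": [0, 0, 0], "gripper": 0.1},
    {"xyz": [6.6, 26, 0], "rot": [0, 0, 0], "gripper": 0.1},
  ],
)

```text
t: 31.3
eef_pos: [0.5598, 0.2856, 0.2856]
eef_rot: [0.681, 0.732, 0.001, -0.002]
wrist_force: [-0.8, -1.2, -8.2]
width: 0.299
gripper_force: 62.0
```

Request:
move_arm(
  increments=[
    {"xyz": [0, 0, 0], "rot": [0, 0, 0], "gripper": 0.1},
    {"xyz": [0, 0, 0], "rot": [0, 0, 0], "gripper": 0.1},
  ],
)

```text
t: 31.5
eef_pos: [0.5596, 0.282, 0.2868]
eef_rot: [0.682, 0.731, 0.001, -0.001]
wrist_force: [-1.1, -0.8, -8.2]
width: 0.295
gripper_force: 62.1
```

```bash
cat > over.py <<'E'
from fit import *
Pp=[manip.camera(n) for n in("top","scene")];o=manip.observe();t=o["eef_pos"];print(t,o["wrist_force"],o["joint_positions"].round(2),o["width"])
R2=Ro.from_quat(np.load("R2.npy"));go([.5595,.283,.28],R2)
zf=t[2]-.0908
for p in Pp:
    e=[proj(p,[t[0],t[1],zf+k]) for k in(0,.075,.1)];print("exp axis px",np.round(e,1))
    for r in manip.masks_of(p,"long_weight")[:2]:
        ys,xs=np.nonzero(r["mask"]);print(p["shot"],round(r["score"],2),np.round(r["centre"]),len(xs),xs.min(),xs.max(),ys.min(),ys.max())
        if np.hypot(*(np.array(r["centre"])-e[1]))<25:
            print([(y,xs[ys==y].min(),xs[ys==y].max()) for y in range(ys.min(),ys.max()+1,3)]);m=r["mask"].astype(np.float32)
            if p is Pp[1]:
                m[:int(e[1][1])]=0;f=lambda v:standing(v[2])(v);print(fit([(p,m)],[cyl(.021,0,.072)],f,(t[0],t[1],zf),(.004,.004,.004)),zf)
E
python3 over.py
```

```text
[0.55994993 0.2816366  0.28777666] [-0.90282532 -0.07090176 -7.06641532] [0.42 0.38 1.56 0.   1.2  0.35] 0.29524872541845
shift cm [-0.04  0.14 -0.78] rot [-0.2  0.   0. ] alt [   0.     0.3 -180. ]
exp axis px [[138.1 183.9]
 [128.  179.7]
 [124.3 178.1]]
31 0.87 [134. 181.] 420 116 147 171 191
[(171, np.int64(117), np.int64(124)), (174, np.int64(116), np.int64(137)), (177, np.int64(119), np.int64(143)), (180, np.int64(121), np.int64(145)), (183, np.int64(127), np.int64(146)), (186, np.int64(126), np.int64(146)), (189, np.int64(129), np.int64(144))]
exp axis px [[321.6 121.9]
 [323.8 103.5]
 [324.5  97.1]]
32 0.95 [324. 110.] 361 317 329 87 124
[(87, np.int64(323), np.int64(326)), (90, np.int64(322), np.int64(328)), (93, np.int64(321), np.int64(327)), (96, np.int64(322), np.int64(327)), (99, np.int64(322), np.int64(326)), (102, np.int64(318), np.int64(328)), (105, np.int64(318), np.int64(329)), (108, np.int64(317), np.int64(328)), (111, np.int64(317), np.int64(328)), (114, np.int64(317), np.int64(328)), (117, np.int64(317), np.int64(328)), (120, np.int64(317), np.int64(327)), (123, np.int64(318), np.int64(326))]
(array([0.5585, 0.2839, 0.1981]), np.float64(0.164)) 0.19697665897067967
```

Request:
move_arm(
  increments=[
    {"xyz": [0, 0.1, -1], "rot": [0, 0, 0], "gripper": 0.1},
    {"xyz": [0, 0.1, -3], "rot": [0, 0, 0], "gripper": 0.1},
    {"xyz": [0, 0.1, -5], "rot": [0, 0, 0], "gripper": 0.1},
    {"xyz": [0, 0.1, -7], "rot": [0, 0, 0], "gripper": 0.1},
    {"xyz": [0, 0.1, -9], "rot": [0, 0, 0], "gripper": 0.1},
    {"xyz": [0, 0.1, -10.2], "rot": [0, 0, 0], "gripper": 0.1},
    {"xyz": [0, 0.1, -10.8], "rot": [0, 0, 0], "gripper": 0.1},
    {"xyz": [0, 0.1, -10.8], "rot": [0, 0, 0], "gripper": 0.1},
  ],
)

```text
t: 32.5
eef_pos: [0.5601, 0.2836, 0.1799]
eef_rot: [0.682, 0.731, 0.002, -0.001]
wrist_force: [-0.5, -1.1, -8.9]
width: 0.302
gripper_force: 62.1
```

Request:
move_arm(
  increments=[
    {"xyz": [0, 0, -0.2], "rot": [0, 0, 0], "gripper": 0.1},
    {"xyz": [0, 0, -0.4], "rot": [0, 0, 0], "gripper": 0.1},
    {"xyz": [0, 0, -0.6], "rot": [0, 0, 0], "gripper": 0.1},
    {"xyz": [0, 0, -0.8], "rot": [0, 0, 0], "gripper": 0.1},
    {"xyz": [0, 0, -1], "rot": [0, 0, 0], "gripper": 0.1},
    {"xyz": [0, 0, -1], "rot": [0, 0, 0], "gripper": 0.1},
  ],
)

```text
t: 33.1
eef_pos: [0.5602, 0.2838, 0.1702]
eef_rot: [0.682, 0.731, 0.002, -0.001]
wrist_force: [0.1, -0.5, -8.8]
width: 0.302
gripper_force: 62.0
```

Request:
move_arm(
  increments=[
    {"xyz": [0, 0, -0.2], "rot": [0, 0, 0], "gripper": 0.1},
    {"xyz": [0, 0, -0.4], "rot": [0, 0, 0], "gripper": 0.1},
    {"xyz": [0, 0, -0.6], "rot": [0, 0, 0], "gripper": 0.1},
    {"xyz": [0, 0, -0.8], "rot": [0, 0, 0], "gripper": 0.1},
    {"xyz": [0, 0, -1], "rot": [0, 0, 0], "gripper": 0.1},
    {"xyz": [0, 0, -1.2], "rot": [0, 0, 0], "gripper": 0.1},
    {"xyz": [0, 0, -1.2], "rot": [0, 0, 0], "gripper": 0.1},
  ],
)

```text
t: 33.8
eef_pos: [0.5604, 0.2838, 0.1583]
eef_rot: [0.682, 0.731, 0.002, -0.001]
wrist_force: [0.9, 0.1, -6.2]
width: 0.3
gripper_force: 62.2
```

Request:
move_arm(
  increments=[
    {"xyz": [0, 0, -0.1], "rot": [0, 0, 0], "gripper": 0.1},
    {"xyz": [0, 0, -0.2], "rot": [0, 0, 0], "gripper": 0.1},
    {"xyz": [0, 0, -0.3], "rot": [0, 0, 0], "gripper": 0.1},
    {"xyz": [0, 0, -0.4], "rot": [0, 0, 0], "gripper": 0.1},
    {"xyz": [0, 0, -0.4], "rot": [0, 0, 0], "gripper": 0.1},
  ],
)

```text
t: 34.3
eef_pos: [0.5605, 0.2838, 0.1545]
eef_rot: [0.682, 0.731, 0.002, -0.001]
wrist_force: [-0.7, -0.4, -3.8]
width: 0.3
gripper_force: 62.5
```

Request:
move_arm(
  increments=[
    {"xyz": [0, 0, -0.1], "rot": [0, 0, 0], "gripper": 0.1},
    {"xyz": [0, 0, -0.2], "rot": [0, 0, 0], "gripper": 0.1},
    {"xyz": [0, 0, -0.3], "rot": [0, 0, 0], "gripper": 0.1},
    {"xyz": [0, 0, -0.4], "rot": [0, 0, 0], "gripper": 0.1},
    {"xyz": [0, 0, -0.5], "rot": [0, 0, 0], "gripper": 0.1},
    {"xyz": [0, 0, -0.6], "rot": [0, 0, 0], "gripper": 0.1},
    {"xyz": [0, 0, -0.6], "rot": [0, 0, 0], "gripper": 0.1},
  ],
)

```text
t: 35.0
eef_pos: [0.5605, 0.2838, 0.1485]
eef_rot: [0.682, 0.731, 0.002, -0.001]
wrist_force: [-1.5, -0.3, -0.2]
width: 0.292
gripper_force: 62.9
```

```bash
python3 -c "
from h import *
for i in range(3): manip.camera('top');o=manip.observe();print(o['eef_pos'].round(4),o['wrist_force'].round(2))"
```

```text
[0.5605 0.2839 0.1485] [-0.14 -0.66 -1.38]
[0.5604 0.2839 0.1486] [-0.25  0.46 -1.71]
[0.5605 0.2838 0.1486] [-1.09  0.12 -0.15]
```

Request:
move_arm(
  increments=[
    {"xyz": [0, 0, 0], "rot": [0, 0, 0], "gripper": 0.35},
    {"xyz": [0, 0, 0], "rot": [0, 0, 0], "gripper": 0.4},
    {"xyz": [0, 0, 0], "rot": [0, 0, 0], "gripper": 0.5},
    {"xyz": [0, 0, 0], "rot": [0, 0, 0], "gripper": 0.6},
    {"xyz": [0, 0, 0], "rot": [0, 0, 0], "gripper": 0.6},
    {"xyz": [0, 0, 0], "rot": [0, 0, 0], "gripper": 0.6},
  ],
)

```text
t: 35.75
eef_pos: [0.5604, 0.2838, 0.1485]
eef_rot: [0.682, 0.731, 0.002, -0.001]
wrist_force: [1.0, 0.8, 1.0]
width: 0.601
gripper_force: 0.0
```

Request:
move_arm(
  increments=[
    {"xyz": [0, 0, 1], "rot": [0, 0, 0], "gripper": 0.6},
    {"xyz": [0, 0, 2], "rot": [0, 0, 0], "gripper": 0.6},
    {"xyz": [0, 0, 4], "rot": [0, 0, 0], "gripper": 0.6},
    {"xyz": [0, 0, 7], "rot": [0, 0, 0], "gripper": 0.6},
    {"xyz": [0, 0, 11], "rot": [0, 0, 0], "gripper": 0.6},
    {"xyz": [0, 0, 15], "rot": [0, 0, 0], "gripper": 0.6},
    {"xyz": [0, 0, 18], "rot": [0, 0, 0], "gripper": 0.6},
    {"xyz": [0, 0, 18], "rot": [0, 0, 0], "gripper": 0.6},
  ],
)

```text
t: 36.55
eef_pos: [0.5623, 0.2847, 0.3345]
eef_rot: [0.682, 0.731, 0.006, 0.001]
wrist_force: [1.5, -0.5, -0.8]
width: 0.6
gripper_force: 0.0
```

```bash
python3 - <<'E'
from fit import *
p=manip.camera("scene");o=manip.observe();print(o["t"],o["wrist_force"],o["eef_pos"])
b=(.5595,.2835)
for z in(.058,.058+.12): print(proj(p,[*b,z]))
for r in manip.masks_of(p,"long_weight")[:2]:
    ys,xs=np.nonzero(r["mask"]);print(r["score"],np.round(r["centre"]),len(xs),[(y,xs[ys==y].min(),xs[ys==y].max()) for y in range(ys.min(),ys.max()+1,3)])
    m=r["mask"].astype(np.float32);print(fit([(p,m)],LW,standing(.058),b,(.004,.004)))
for r in manip.masks_of(p,"balance")[:1]: print("bal",r["score"],fit([(p,r["mask"].astype(np.float32))],BAL,standing(),b,(.004,.004)))
E
```

```text
36.6 [-0.1867974  -0.35445356 -0.44790154] [0.5613542  0.28428197 0.33180366]
[318.0735215  152.87146597]
[321.19482614 126.08882299]
0.51 [319. 136.] 193 [(122, np.int64(319), np.int64(324)), (125, np.int64(318), np.int64(325)), (128, np.int64(318), np.int64(325)), (131, np.int64(319), np.int64(324)), (134, np.int64(318), np.int64(323)), (137, np.int64(316), np.int64(325)), (140, np.int64(315), np.int64(325)), (143, np.int64(315), np.int64(325))]
(array([0.5609, 0.2848]), np.float64(0.464))
bal 0.98 (array([0.5589, 0.2848]), np.float64(0.16))
```

```bash
python3 -c "
from bench import manip
print(manip.job_done())"
```

```text
the job is handed in; nothing more can be done
None
```

The job is handed in, with no verdict returned. The long weight stood let go on the cork pad, then slipped from my grip while being carried and fell back onto the pad. I stood it up there again and lowered it onto the balance pan, where by camera it stands upright, let go and within about 3 mm of centre. The pan sank about 12–13 mm as I lowered it, and I moved nothing else on purpose but did not re-measure the other objects.

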